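# Try castor sleeves on the gauge pin and put away those that fit

## Task

Lever the lid of the parts case open with the blade of the filling knife, swing it right back and lay the knife down on the desk again. Then work along the row of castor sleeves from the robot's left to its right: slide each one down the gauge pin as far as it goes without forcing it; put those that go right down to the base into the case and those that stop part way into the wooden dish. Finish by shutting the lid, and leave the other things on the desk where they are.

Things in the scene. Friction and masses are not known exactly. Their poses are not given: they have to be found in the camera images.
- case: Flat grey parts case, fixed, 120 mm deep (its x) x 200 mm wide (its y) x 42 mm high, walls and floor 4 mm thick, no dividers (inside 112 x 192 mm, 38 mm deep). Its pry slot is in the front (-x) wall, roughly facing the robot. Origin: centre of its underside on the desk. Its yaw varies.
- lid (a joint): Hinge of the case's white lid (120 x 200 x 5 mm, 0.1 kg, lies flush on the rim, no handle, no overhang). 0 = shut, grows as it opens, stop at 1.8 rad. The hinge runs along the case's far (+x) rim and is stiff: the lid stays at whatever angle it is left; 1 to 2 N at its front edge moves it.
- lid_hinge (a point): Hinge axis of the lid: middle of the case's far rim, at the lid's underside, 42.5 mm above the desk, 60 mm along the case's +x from the case's centre.
- lid_front (a point): Middle of the lid's front (free) edge, at half its thickness, 120 mm from the hinge; moves with the lid.
- pry_slot (a point): Middle of the pry slot: a notch 64 mm wide and 9 mm high in the top of the case's front wall, right under the lid, from 33 to 42 mm above the desk; the point is on the wall's outer face, 37.5 mm above the desk. A blade put in along the case's +x ends up under the lid.
- knife: Filling knife lying flat on the desk, 165 mm long, 70 g: wooden handle 90 x 22 wide x 16 mm thick (x -65 to +25 mm), flat steel blade 30 mm wide, 2.4 mm thick (x +25 to +100 mm; mid-thickness 5 mm above the handle's underside). Origin: on the handle's underside near the centre of mass; x points to the blade's end, z up. Grip it at the origin, across the 22 mm width.
- knife_tip (a point): Middle of the blade's straight end edge, 100 mm along the knife's x from its origin, 5 mm above the handle's underside.
- gauge: Steel gauge pin, fixed. Origin: centre of its underside. Heights above the desk: round base (80 mm across) to 12 mm; pin of 20 mm diameter to 46 mm; 45 degree cone to 49 mm; thin lead of 14 mm diameter to 69 mm, top end tapered. A sleeve that fits goes down until its underside stands on the base; one too tight stops with its underside 46 to 49 mm up, on the cone. Push with less than 30 N.
- dish: Round flat wooden dish, fixed, 144 mm across the rim, 28 mm high, flat inner floor 116 mm across and 6 mm above the desk. Origin: centre of its underside. It and the gauge may have swapped places.
- sleeve1a: Off-white nylon sleeve (plain tube, same at both ends), 34 mm outside diameter, 34 mm tall, 26 g, place 1 (leftmost, largest y) of the row of four places, 65 mm apart, on a cardboard sheet. Origin: its centre at mid-height, z along its axis. A place holds its a, its b or nothing. Bore either 22.5 mm (fits the 20 mm pin) or 18 mm (too tight): the letter does not tell, the pin does.
- sleeve1b: Off-white nylon sleeve (plain tube, same at both ends), 34 mm outside diameter, 34 mm tall, 26 g, place 1 (leftmost, largest y) of the row of four places, 65 mm apart, on a cardboard sheet. Origin: its centre at mid-height, z along its axis. A place holds its a, its b or nothing. Bore either 22.5 mm (fits the 20 mm pin) or 18 mm (too tight): the letter does not tell, the pin does.
- sleeve2a: Off-white nylon sleeve (plain tube, same at both ends), 34 mm outside diameter, 34 mm tall, 26 g, place 2 of the row of four places, 65 mm apart, on a cardboard sheet. Origin: its centre at mid-height, z along its axis. A place holds its a, its b or nothing. Bore either 22.5 mm (fits the 20 mm pin) or 18 mm (too tight): the letter does not tell, the pin does.
- sleeve2b: Off-white nylon sleeve (plain tube, same at both ends), 34 mm outside diameter, 34 mm tall, 26 g, place 2 of the row of four places, 65 mm apart, on a cardboard sheet. Origin: its centre at mid-height, z along its axis. A place holds its a, its b or nothing. Bore either 22.5 mm (fits the 20 mm pin) or 18 mm (too tight): the letter does not tell, the pin does.
- sleeve3a: Off-white nylon sleeve (plain tube, same at both ends), 34 mm outside diameter, 34 mm tall, 26 g, place 3 of the row of four places, 65 mm apart, on a cardboard sheet. Origin: its centre at mid-height, z along its axis. A place holds its a, its b or nothing. Bore either 22.5 mm (fits the 20 mm pin) or 18 mm (too tight): the letter does not tell, the pin does.
- sleeve3b: Off-white nylon sleeve (plain tube, same at both ends), 34 mm outside diameter, 34 mm tall, 26 g, place 3 of the row of four places, 65 mm apart, on a cardboard sheet. Origin: its centre at mid-height, z along its axis. A place holds its a, its b or nothing. Bore either 22.5 mm (fits the 20 mm pin) or 18 mm (too tight): the letter does not tell, the pin does.
- sleeve4a: Off-white nylon sleeve (plain tube, same at both ends), 34 mm outside diameter, 34 mm tall, 26 g, place 4 (rightmost) of the row of four places, 65 mm apart, on a cardboard sheet. Origin: its centre at mid-height, z along its axis. A place holds its a, its b or nothing. Bore either 22.5 mm (fits the 20 mm pin) or 18 mm (too tight): the letter does not tell, the pin does.
- sleeve4b: Off-white nylon sleeve (plain tube, same at both ends), 34 mm outside diameter, 34 mm tall, 26 g, place 4 (rightmost) of the row of four places, 65 mm apart, on a cardboard sheet. Origin: its centre at mid-height, z along its axis. A place holds its a, its b or nothing. Bore either 22.5 mm (fits the 20 mm pin) or 18 mm (too tight): the letter does not tell, the pin does.
- mouse: Computer mouse, bystander. Leave it where it is. Origin: centre of its underside.
- scent: Scent bottle, 88 mm tall, bystander. Leave it where it is. Origin: centre of its underside.
- tape: Roll of tape, 72 mm across, lying, bystander. Leave it where it is. Origin: centre of its underside.
- marker: Marker pen lying on the desk, bystander. Leave it where it is. Origin: centre of its underside.
- jar: Clear jar with a yellow cap, 100 mm tall, bystander. Leave it where it is. Origin: centre of its underside.
- notebook: Spiral notebook lying on the desk, bystander. Leave it where it is. Origin: centre of its underside.
There are look-alikes about, which are no part of the job. What is shaped like the case but blue is not meant. What is shaped like the sleeve1b but blue or green is not meant.

How it is judged:
By the outcome, as a careful person would: the job done as asked, in the order asked, and still so for the second after the job is handed in, with the robot touching nothing.
Of sleeve1a, sleeve1b, sleeve2a, sleeve2b, sleeve3a, sleeve3b, sleeve4a, sleeve4b only 3 to 4 are there at a start; the rules pass over those that are not, and their reading is None.
At some moment in a run one of sleeve1a, sleeve1b, sleeve2a, sleeve2b, sleeve3a, sleeve3b, sleeve4a, sleeve4b, knife may be knocked a few centimetres aside while the robot is not near it.
It also fails if it takes over 210 s, if anything falls off the work surface, if the arm or the gripper's body presses on something with over 40 N, if the wrist force passes 120 N, or if a joint passes its speed limit or range.

## Robot

A 6-joint arm with a two-finger parallel gripper is mounted at the origin on the work surface. World frame = base frame: x ahead of the robot, y to its left, z up, the work surface at z = 0. Lengths are in mm, angles in rad, forces in N, time in s.
With the tool pointing down it reaches from about 350 to 875 mm from the base axis. Payload 4.2 kg.
Tool frame: the origin (TCP) lies at the very end of the fingers, on their centre line; the grasp point (between the pads) lies 19 mm behind it; z points along the fingers, y is the line along which they close (so a half turn about z gives the same grasp; the last joint's range is limited). The gripper opens to 85 mm and grips with 20 to 120 N. Pads are 22 mm wide; open, the fingers measure 114 mm over their backs; the gripper's body (76 mm by 85 mm) begins 54 mm behind the grasp point. The pads swing forward as they close: fully open they stand 13 mm farther back than shut.
Start: joints at [0.259, 0.385, 0.008, 0, -1.194, -0.259], TCP at [624.979, 0.025, 231.312] pointing down, gripper open.
Joint ranges: [-3.14, 3.14], [-1.21, 2.06], [-1.07, 1.41], [-3.16, 2.05], [-2.99, -0.16], [-3.1, 3.1]. Speed limits (rad/s): [2.79, 2.79, 3.14, 3.14, 3.14, 3.14].

## Interface

Orientations are given as a unit quaternion [x, y, z, w].
In Python, from bench import monitor, get_image, camera_info, job_done gives the robot as it stands.
- The arm moves only by the tool send_rows, never from a script. Its argument "series" is a list of rows, each a list of 3 entries, a list of its own where there are three numbers: the shift along the tool's x, y, z in mm, then the turn, a rotation vector about the tool's x, y, z in rad, then the finger opening in mm, from 0 to 85.4. A call has 1 to 8 rows; each row shifts and turns the commanded pose from where the row before left it, along the tool's axes as they then stand; what a row does not reach is not made up. A row lasts 1/10 s, in which the tool goes at most 50 mm and 8.59 degrees, less where a joint would pass 70% of its speed; a pose out of reach is approached as far as the arm can. A call with a gripper value outside its range is refused whole. The fingers move at their own pace and stop on an object; the grip force is fixed at half the most. Time passes only in rows, so rows that do not move let the fingers close. It gives the time, the measured TCP pose, the force, the opening and the grip force at its end, in the units of the state.
- monitor.read_state(): the state, without advancing time (a new reading comes with each control period).
- get_image(name): name is "scene" or "side" or "wrist"; returns the picture (384x512x3 uint8, red, green, blue); there is no depth.
- camera_info(name): a dict with "intrinsics" (3x3 intrinsics, pixels), "R" (3x3) and "t" (3): a world point X has camera coordinates R X + t. Camera axes: x right, y down, z forward; pixel columns grow to the right and rows downward; lengths in mm; the calibration is good to about 2 mm. A picture is of the moment at which its call begins: read the wrist's pose just before it. camera_info takes no time and is no camera call; for the wrist camera it gives the pose at the moment of the call.
- job_done(): hands the job in; it is judged then, once.
The state is a dict: "clock": time; "joints": joint angles; "joint_vel": joint speeds; "joint_efforts": joint torques, N m; "position": TCP position; "ee_rot": TCP orientation; "contact_force": force on the tool from outside, world axes, zero at the start; "wrist_torque": the same for the moment, N m; "gripper_width": finger opening in mm; "grasp_force": force on a finger pad.
Only numpy, scipy, OpenCV 4.12 (cv2) and the standard library are available. Lean on these libraries where they do the work, as an engineer would, in place of code of your own. Each camera call takes 0.05 s, during which the arm holds its last target. There are 200 camera calls.

## Working session

There is one attempt and no reset: what is moved stays moved. The work goes in short steps, Python scripts to look and compute and a tool call to move; the robot and the scene stay as the last step left them, time stands still between calls to the robot, and variables do not carry over. Pictures are saved under pics/ and viewed, at most 14 in all, crops included, and the job is handed in when it is done.

Besides the shell and the picture viewer there is one more tool, called after "Emit:" by a JSON object that holds its "fn" and its "kwargs", one argument or row to a line. send_rows: Moves the arm, as the interface text tells. Its arguments: {"type":"object","properties":{"series":{"type":"array"}},"required":["series"]}

```bash
ls; mkdir -p pics; python3 - <<'E'
from bench import monitor,get_image,camera_info
import cv2,numpy as np
s=monitor.read_state();print(s)
for n in("scene","side","wrist"):
    c=camera_info(n);print(n,c)
    im=get_image(n);cv2.imwrite(f"pics/{n}0.png",im[:,:,::-1])
E
```

```text
pics
{'clock': 0.0, 'joints': array([ 2.58595127e-01,  3.85560098e-01,  6.63674199e-03, -4.83267266e-04,
       -1.19398332e+00, -2.58604034e-01]), 'joint_vel': array([-0.00014531, -0.00081118,  0.00017596,  0.00082859, -0.00102437,
        0.00099817]), 'joint_efforts': array([-9.55001960e-04, -3.92286408e+01,  1.88399577e+01,  4.18616563e+00,
       -4.72148502e-03,  8.27910434e-07]), 'position': array([6.24427110e+02, 1.44244943e-02, 2.30226041e+02]), 'ee_rot': array([-0.70704018,  0.70717255,  0.00072465, -0.0007992 ]), 'contact_force': array([ 0.06674602,  0.78817069, -0.80633881]), 'wrist_torque': array([ 0.04629363, -0.06014412, -0.02207277]), 'grasp_force': 0.0, 'gripper_width': 85.53429990685757}
scene {'intrinsics': array([[452.88577539,   0.        , 252.22144135],
       [  0.        , 452.88577539, 192.15815952],
       [  0.        ,   0.        ,   1.        ]]), 'R': array([[ 0.58192844,  0.81291858, -0.02286207],
       [ 0.4651578 , -0.35578005, -0.81058545],
       [-0.66707384,  0.46106826, -0.58517395]]), 't': array([-339.08865518, -171.45130905, 1718.02833251])}
side {'intrinsics': array([[356.2969253 ,   0.        , 261.11988541],
       [  0.        , 356.2969253 , 193.50943498],
       [  0.        ,   0.        ,   1.        ]]), 'R': array([[-0.98131342, -0.19161251,  0.01756751],
       [-0.15182727,  0.714991  , -0.68244879],
       [ 0.11820512, -0.67236339, -0.73072226]]), 't': array([ 497.75145497,   69.8232429 , 1309.74296257])}
wrist {'intrinsics': array([[285.13857134,   0.        , 251.79402035],
       [  0.        , 285.13857134, 194.53338875],
       [  0.        ,   0.        ,   1.        ]]), 'R': array([[-9.99999126e-01, -9.77015664e-04,  8.90214991e-04],
       [-6.51782685e-04,  9.50429653e-01,  3.10938982e-01],
       [-1.14987898e-03,  3.10938130e-01, -9.50429459e-01]]), 't': array([623.28090986, -39.89854715, 379.1124949 ])}
```

```bash
cd pics; python3 - <<'E'
import cv2
for n in("scene","side"):
    cv2.imwrite(n+"0b.png",cv2.resize(cv2.imread(n+"0.png"),(800,600),interpolation=cv2.INTER_CUBIC))
E
```

```text
(no output)
```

View pics/scene0b.png

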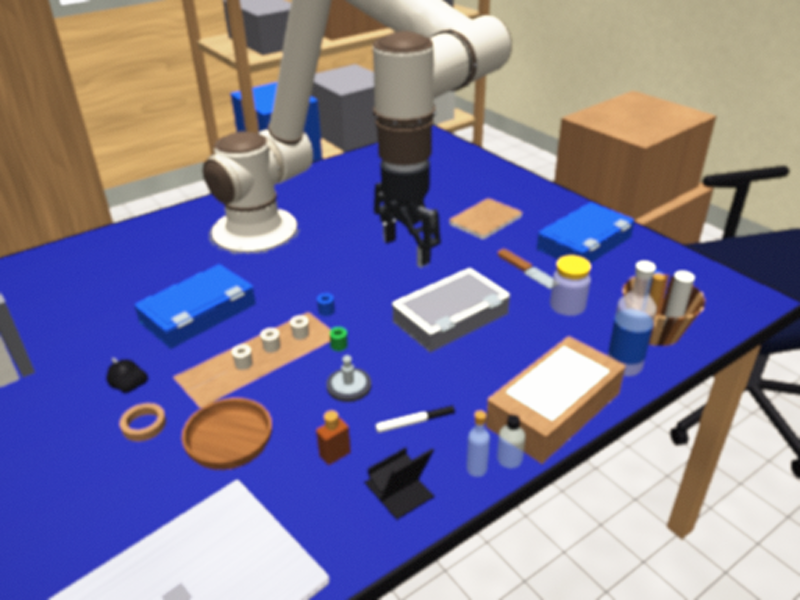

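View pics/side0b.png

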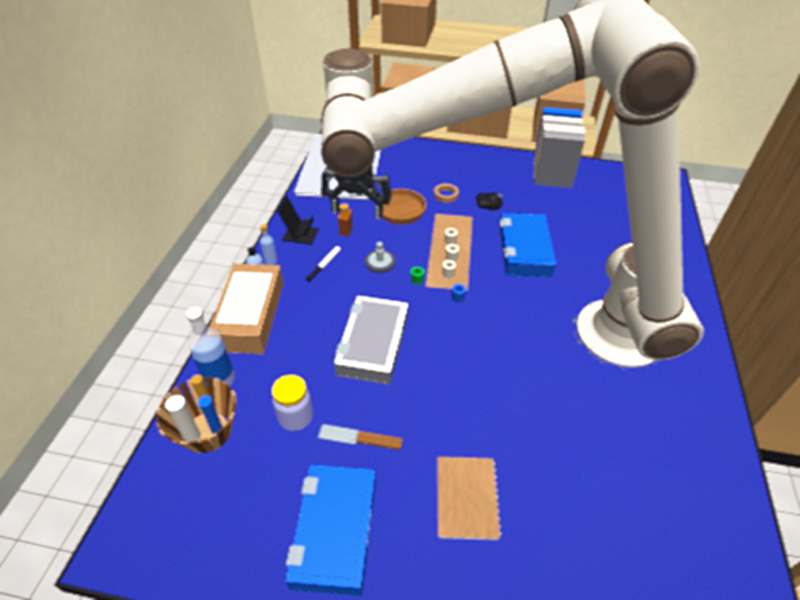

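```bash
cat > h.py <<'E'
import numpy as np,cv2
from bench import monitor,get_image,camera_info
from scipy.spatial.transform import Rotation as Ro
def unproj(ci,px,z):
    K,R,t=ci["intrinsics"],ci["R"],ci["t"]
    d=R.T@np.linalg.inv(K)@np.array([px[0],px[1],1.]);c=-R.T@t
    return c+d*(z-c[2])/d[2]
def proj(ci,X):
    p=ci["intrinsics"]@(ci["R"]@np.asarray(X,float)+ci["t"]);return p[:2]/p[2]
def snap(n,name,scale=1.5625,crop=None):
    ci=camera_info(n);im=get_image(n)[:,:,::-1]
    cv2.imwrite(f"pics/{name}_raw.png",im)
    if crop: x0,y0,x1,y1=crop;im=im[y0:y1,x0:x1]
    cv2.imwrite(f"pics/{name}.png",cv2.resize(im,None,fx=scale,fy=scale,interpolation=cv2.INTER_CUBIC))
    np.savez(f"pics/{name}.npz",**ci);return ci,im
def delta(p,q=None):
    """tool-frame shift and rotvec from measured pose to target p (mm), R q"""
    s=monitor.read_state();R=Ro.from_quat(s["ee_rot"]);d=R.inv().apply(np.asarray(p)-s["position"])
    r=np.zeros(3) if q is None else (R.inv()*q).as_rotvec()
    return d.round(1),r.round(4)
E
python3 - <<'E'
from h import *
f=1.5625
S=camera_info("scene");D=camera_info("side")
for n,ps,pd,z in [("sl1",(300,322),(449,264),34),("sl2",(270,335),(452,246),34),("sl3",(242,351),(451,229),34),
 ("gaugetop",(348,358),(380,243),69),("gaugebase",(349,383),(380,262),12),("dish",(227,430),(402,205),28),
 ("case_a",(468,270),(369,296),47),("case_b",(509,299),(409,303),47),("case_c",(432,331),(387,378),47),("case_d",(392,302),(336,372),47),
 ("k_end",(499,253),(402,442),8),("k_tip",(553,283),(319,433),5),("k_mid",(529,267),(358,438),8),("jar",(573,266),(290,388),100),
 ("card a",(308,316),(472,217),0),("card b",(336,338),(470,288),0),("green",(338,332),(417,270),34),("blue",(326,298),(458,289),34),("scent",(333,415),(344,208),88),("scentb",(335,450),(344,232),0),("marker1",(377,428),(338,250),10),("marker2",(452,410),(309,277),10)]:
    print(n,unproj(S,(ps[0]/f,ps[1]/f),z).round(0)[:2],unproj(D,(pd[0]/f,pd[1]/f),z).round(0)[:2])
w=camera_info("wrist");print("wristcam",-w["R"].T@w["t"])
E
```

```text
sl1 [ 431. -113.] [ 424. -111.]
sl2 [ 432. -178.] [ 426. -181.]
sl3 [ 443. -241.] [ 438. -249.]
gaugetop [ 613. -117.] [ 603. -114.]
gaugebase [ 612. -119.] [ 602. -105.]
dish [ 603. -345.] [ 590. -333.]
case_a [504. 246.] [591.  52.]
case_b [631. 243.] [495.  54.]
case_c [619.  61.] [499. 272.]
case_d [500.  55.] [606. 279.]
k_end [449. 386.] [444. 388.]
k_tip [604. 398.] [610. 401.]
k_mid [532. 399.] [530. 397.]
jar [677. 363.] [667. 369.]
card a [383. -71.] [ 390. -357.]
card b [478. -63.] [362. -71.]
green [502. -71.] [499. -72.]
blue [394. -32.] [390. -28.]
scent [ 731. -218.] [ 722. -209.]
scentb [ 721. -216.] [ 730. -215.]
marker1 [ 730. -140.] [ 721. -129.]
marker2 [772. -15.] [765. -15.]
wristcam [623.73567639 -79.35279962 372.31698292]
```

View pics/wrist0.png

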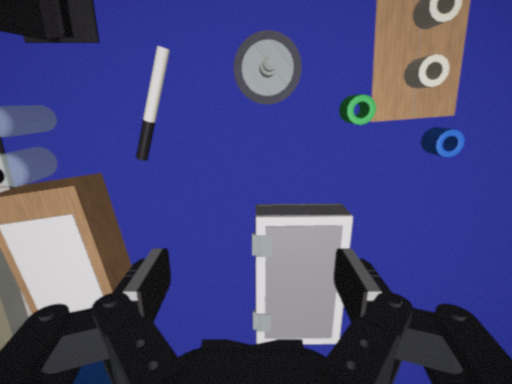

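Emit:
{"fn": "send_rows", "kwargs": {
  "series": [
    [[-49,14,0],[0,0,0],85],
    [[-49,14,0],[0,0,0],85],
    [[-49,14,0],[0,0,0],85],
    [[-49,14,0],[0,0,0],85],
    [[-49,14,0],[0,0,0],85],
    [[-49,14,0],[0,0,0],85],
    [[-49,14,0],[0,0,0],85],
    [[-49,14,0],[0,0,0],85]
  ]
}}

```text
clock: 0.95
position: [514.0, 386.4, 231.1]
ee_rot: [0.707, -0.707, -0.0, 0.0]
contact_force: [1.6, -0.1, -0.2]
gripper_width: 84.7
grasp_force: 0.0
```

Emit:
{"fn": "send_rows", "kwargs": {
  "series": [
    [[0,0,0],[0,0,0.14],50],
    [[0,0,0],[0,0,0.14],50],
    [[0,0,0],[0,0,0.14],50],
    [[0,0,0],[0,0,0.14],50],
    [[0,0,0],[0,0,0.14],50],
    [[0,0,0],[0,0,0.14],50],
    [[0,0,0],[0,0,0.14],50],
    [[0,0,0],[0,0,0.14],50]
  ]
}}

```text
clock: 1.75
position: [514.9, 384.5, 230.8]
ee_rot: [-0.221, 0.975, -0.0, -0.0]
contact_force: [0.3, -0.4, 0.0]
gripper_width: 50.1
grasp_force: 0.0
```

Emit:
{"fn": "send_rows", "kwargs": {
  "series": [
    [[0,0,0],[0,0,0.14],50],
    [[0,0,0],[0,0,0.14],50],
    [[0,0,0],[0,0,0.14],50],
    [[0,0,0],[0,0,0.031],50],
    [[0,0,0],[0,0,0],50],
    [[0,0,0],[0,0,0],50]
  ]
}}

```text
clock: 2.35
position: [515.0, 384.6, 231.0]
ee_rot: [-0.0, 1.0, -0.0, -0.0]
contact_force: [0.0, -0.5, -0.4]
gripper_width: 50.0
grasp_force: 0.0
```

```bash
python3 - <<'E'
from h import *
snap("wrist","w1")
E
```

```text
(no output)
```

View pics/w1.png

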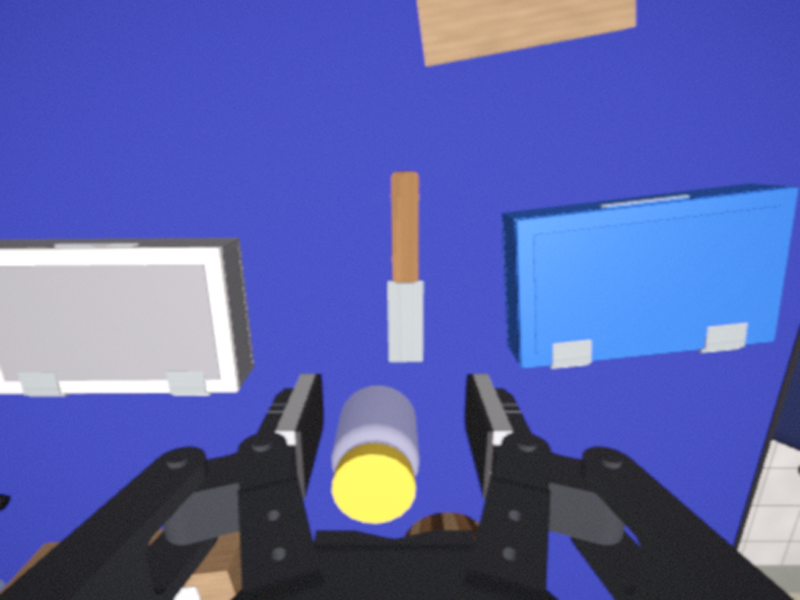

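```bash
python3 - <<'E'
from h import *
ci=dict(np.load("pics/w1.npz"))
f=1.5625
for n,p,z in [("kend",(405,173),12),("kblade0",(405,282),16),("ktip",(406,361),6),("lid fr",(229,247),47),("lid br",(238,392),47),("lid fl",(0,247),47),("lid bl",(0,392),47),("slotL",(55,246),42),("slotR",(138,244),42),("slotLb",(55,246),33),("slotRb",(138,244),33),("jar",(374,480),100),("TCPpx",0,0)]:
    if p: print(n,unproj(ci,(p[0]/f,p[1]/f),z).round(1))
im=cv2.imread("pics/w1_raw.png")
hsv=cv2.cvtColor(im,cv2.COLOR_BGR2HSV);print(-ci["R"].T@ci["t"])
# knife centerline
m=((hsv[:,:,0]<20)&(hsv[:,:,1]>90)&(hsv[:,:,2]>80)).astype(np.uint8);m[:, :200]=0;m[:,320:]=0;m[:105]=0;m[200:]=0
ys,xs=np.nonzero(m);print("handle",ys.min(),ys.max(),xs.min(),xs.max(),xs.mean())
for y in (115,175): print(y,xs[ys==y].mean())
E
```

```text
kend [445.4 393.8  12. ]
kblade0 [532.1 394.6  16. ]
ktip [608.8 396.5   6. ]
lid fr [497.  263.4  47. ]
lid br [617.7 257.1  47. ]
lid fl [497.3  94.   47. ]
lid bl [618.1  60.9  47. ]
slotL [497.5 131.1  42. ]
slotR [495.8 193.6  42. ]
slotLb [499.2 124.2  33. ]
slotRb [497.5 188.4  33. ]
jar [661.  370.9 100. ]
[434.02901646 385.13658748 372.86248522]
handle 110 179 251 266 258.86812144212524
115 258.5
175 259.0
```

Emit:
{"fn": "send_rows", "kwargs": {
  "series": [
    [[5.5,10.7,45],[0,0,0],50],
    [[0,0,45],[0,0,0],50],
    [[0,0,45],[0,0,0],50],
    [[0,0,40],[0,0,0],50],
    [[0,0,30],[0,0,0],50],
    [[0,0,12],[0,0,0],50],
    [[0,0,4],[0,0,0],50],
    [[0,0,0],[0,0,0],50]
  ]
}}

```text
clock: 3.2
position: [510.2, 395.9, 11.1]
ee_rot: [-0.0, 1.0, 0.0, 0.001]
contact_force: [-0.7, 0.3, 0.6]
gripper_width: 50.0
grasp_force: 0.0
```

Emit:
{"fn": "send_rows", "kwargs": {
  "series": [
    [[0,0,3],[0,0,0],40],
    [[0,0,0],[0,0,0],30],
    [[0,0,0],[0,0,0],20],
    [[0,0,0],[0,0,0],10],
    [[0,0,0],[0,0,0],10],
    [[0,0,0],[0,0,0],10],
    [[0,0,0],[0,0,0],10],
    [[0,0,0],[0,0,0],10]
  ]
}}

```text
clock: 4.0
position: [510.2, 395.9, 8.9]
ee_rot: [-0.0, 1.0, 0.001, 0.001]
contact_force: [-0.9, -0.8, 6.2]
gripper_width: 19.9
grasp_force: 59.4
```

Emit:
{"fn": "send_rows", "kwargs": {
  "series": [
    [[0,0,-5],[0,0,0],10],
    [[0,0,-15],[0,0,0],10],
    [[0,0,-30],[0,0,0],10],
    [[0,0,-40],[0,0,0],10],
    [[0,0,-40],[0,0,0],10],
    [[0,0,0],[0,0,0],10],
    [[0,0,0],[0,0,0],10]
  ]
}}

```text
clock: 4.7
position: [509.8, 395.8, 139.4]
ee_rot: [0.0, 1.0, 0.002, 0.001]
contact_force: [-0.0, 0.1, -1.6]
gripper_width: 19.7
grasp_force: 58.7
```

Emit:
{"fn": "send_rows", "kwargs": {
  "series": [
    [[20,-36,0],[0,0,0],10],
    [[20,-36,0],[0,0,0],10],
    [[20,-36,0],[0,0,0],10],
    [[20,-36,0],[0,0,0],10],
    [[20,-36,0],[0,0,0],10],
    [[20,-36,0],[0,0,0],10],
    [[10,-18,0],[0,0,0],10],
    [[0,0,0],[0,0,0],10]
  ]
}}

```text
clock: 5.5
position: [376.8, 158.1, 136.3]
ee_rot: [0.001, 1.0, -0.001, -0.002]
contact_force: [0.2, -0.7, -0.8]
gripper_width: 20.1
grasp_force: 58.8
```

```bash
python3 - <<'E'
from h import *
snap("wrist","w2")
E
```

```text
(no output)
```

View pics/w2.png

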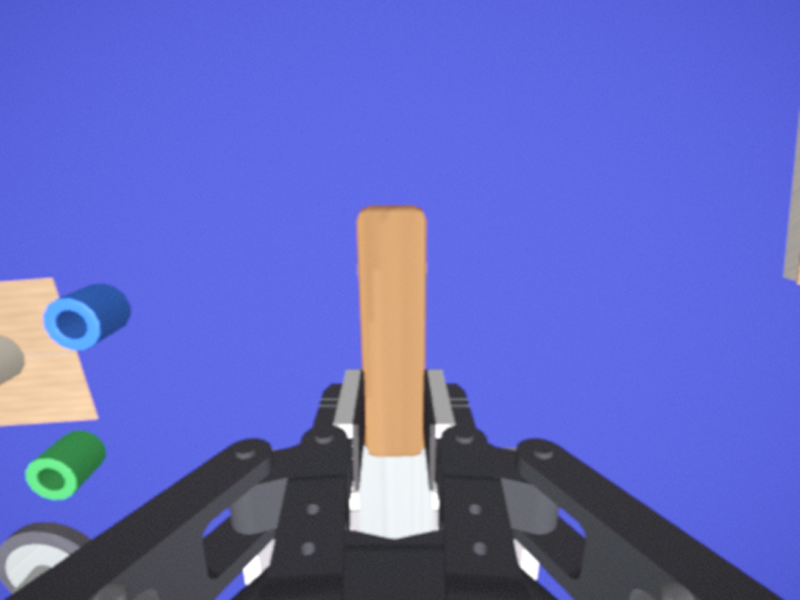

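```bash
cat > casefit.py <<'E'
from h import *
from scipy.optimize import minimize
def fit(imgs,V=110,x0=(557,160,0.)):
    L=[]
    for im,ci in imgs:
        h=cv2.cvtColor(im,cv2.COLOR_BGR2HSV);m=((h[:,:,1]<70)&(h[:,:,2]>V)).astype(np.uint8)
        c=proj(ci,[x0[0],x0[1],47]);n,lab=cv2.connectedComponents(m)
        p=np.clip(c.astype(int),0,[511,383]);L.append(((lab==lab[p[1],p[0]])&(m>0),ci));print("area",L[-1][0].sum())
    def cost(v):
        x,y,a=v[0],v[1],v[2]/100;t=0;R=np.array([[np.cos(a),-np.sin(a)],[np.sin(a),np.cos(a)]])
        for m,ci in L:
            q=np.array([proj(ci,[*(R@[u*60,w*100]+[x,y]),47]) for u,w in((-1,-1),(1,-1),(1,1),(-1,1))])
            z=np.zeros(m.shape,np.uint8);cv2.fillPoly(z,[np.round(q*256).astype(np.int32)],255,cv2.LINE_AA,8)
            t+=np.abs(z/255.-m).sum()/m.sum()
        return t
    r=minimize(cost,[x0[0],x0[1],x0[2]*100],method="Nelder-Mead",options=dict(initial_simplex=[[x0[0]-5,x0[1]-5,-4],[x0[0]+6,x0[1],4],[x0[0],x0[1]+6,2],[x0[0],x0[1],-5]]))
    return r.x*[1,1,.01],r.fun
if __name__=="__main__":
    a=[(cv2.imread("pics/scene0.png"),camera_info("scene")),(cv2.imread("pics/side0.png"),camera_info("side"))]
    w=(cv2.imread("pics/w1_raw.png"),dict(np.load("pics/w1.npz")))
    for s in ([a[0]],[a[1]],[w],a+[w]): print(fit(s))
    print(fit(a+[w],150))
E
python3 casefit.py
```

```text
area 1741
(array([5.63540005e+02, 1.50919452e+02, 7.87327992e-03]), np.float64(0.06385106598641754))
area 1688
(array([5.57904353e+02, 1.56365100e+02, 1.11894773e-02]), np.float64(0.03785196543072206))
area 14328
(array([5.56994500e+02, 1.57972222e+02, 8.70935182e-03]), np.float64(0.027300719282687947))
area 1741
area 1688
area 14328
(array([5.58736739e+02, 1.56481876e+02, 1.48088287e-02]), np.float64(0.17403965363310775))
area 1692
area 1658
area 14009
(array([5.58796349e+02, 1.56477260e+02, 1.42101143e-02]), np.float64(0.1228740490489818))
```

Emit:
{"fn": "send_rows", "kwargs": {
  "series": [
    [[-8,-1.6,40],[0,0,0],10],
    [[0,0,40],[0,0,0],10],
    [[0,0,14],[0,0,0],10],
    [[0,0,0],[0,0,0],10],
    [[0,0,0],[0,0,0],10]
  ]
}}

```text
clock: 6.05
position: [388.3, 160.6, 43.2]
ee_rot: [-0.0, 1.0, -0.0, 0.0]
contact_force: [-0.4, 0.5, -0.5]
gripper_width: 20.0
grasp_force: 58.8
```

```bash
python3 - <<'E'
from h import *
print(monitor.read_state()["position"],Ro.from_quat(monitor.read_state()["ee_rot"]).as_matrix().round(4))
o=[]
for n in("scene","side"):
    ci,im=snap(n,n+"3");p=proj(ci,[487,157,40]);print(n,p)
    x,y=int(p[0])-40,int(p[1])-35;print("crop",x,y)
    o.append(cv2.resize(im[y:y+70,x:x+80],None,fx=5,fy=5,interpolation=cv2.INTER_CUBIC))
cv2.imwrite("pics/ins.png",np.hstack(o))
E
```

```text
[388.2616021  160.58976164  43.19898468] [[-1.e+00 -7.e-04  0.e+00]
 [-7.e-04  1.e+00 -4.e-04]
 [-0.e+00 -4.e-04 -1.e+00]]
scene [274.52563598 181.73204204]
crop 234 146
side [258.36534212 216.87839536]
crop 218 181
```

View pics/ins.png

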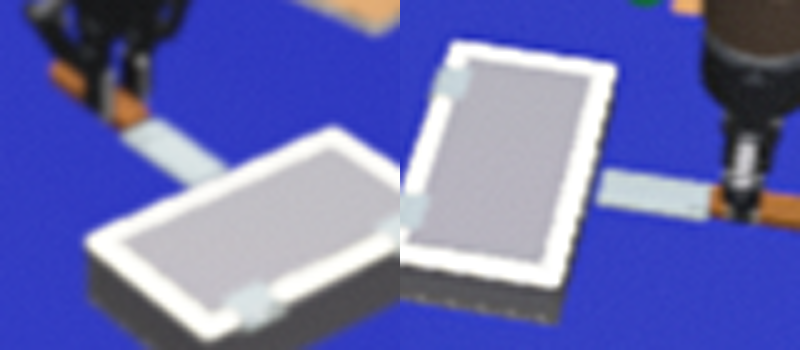

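```bash
python3 - <<'E'
from h import *
S=camera_info("scene");D=camera_info("side")
for y in(160,161.5,163):
  for z in (36,39.3,42):
    f=lambda ci,c,p:((proj(ci,p)-c)*5).round(0)
    print(y,z,"scene base±15",f(S,(234,146),[413,y-15,z]),f(S,(234,146),[413,y+15,z]),"tip",f(S,(234,146),[488,y-15,z]),f(S,(234,146),[488,y+15,z]),"| side base",f(D,(138,181),[413,y-15,z]),f(D,(138,181),[413,y+15,z]),"tip",f(D,(138,181),[488,y-15,z]),f(D,(138,181),[488,y+15,z]))
E
```

```text
160 36 scene base±15 [119. 139.] [155. 124.] tip [189. 191.] [226. 175.] | side base [710. 187.] [703. 220.] tip [604. 170.] [595. 203.]
160 39.3 scene base±15 [119. 135.] [155. 120.] tip [189. 187.] [226. 171.] | side base [710. 184.] [703. 217.] tip [604. 167.] [595. 200.]
160 42 scene base±15 [119. 132.] [155. 116.] tip [189. 183.] [226. 167.] | side base [710. 181.] [703. 215.] tip [604. 164.] [595. 197.]
161.5 36 scene base±15 [121. 139.] [157. 123.] tip [191. 190.] [228. 174.] | side base [710. 189.] [703. 222.] tip [603. 171.] [595. 204.]
161.5 39.3 scene base±15 [121. 134.] [157. 119.] tip [191. 186.] [228. 170.] | side base [710. 186.] [703. 219.] tip [603. 168.] [595. 201.]
161.5 42 scene base±15 [121. 131.] [157. 116.] tip [191. 182.] [228. 166.] | side base [710. 183.] [703. 217.] tip [603. 166.] [595. 199.]
163 36 scene base±15 [123. 138.] [159. 123.] tip [192. 189.] [229. 173.] | side base [709. 190.] [702. 224.] tip [603. 173.] [594. 206.]
163 39.3 scene base±15 [123. 134.] [159. 118.] tip [192. 185.] [229. 169.] | side base [709. 187.] [703. 221.] tip [603. 170.] [594. 203.]
163 42 scene base±15 [122. 130.] [159. 115.] tip [192. 182.] [230. 165.] | side base [710. 185.] [703. 218.] tip [603. 167.] [594. 201.]
```

Emit:
{"fn": "send_rows", "kwargs": {
  "series": [
    [[0,-3.5,1.8],[0,0,0],10],
    [[0,0,0],[0,0,0],10],
    [[-8,0,0],[0,0,0],10],
    [[-8,0,0],[0,0,0],10],
    [[-8,0,0],[0,0,0],10],
    [[-8,0,0],[0,0,0],10],
    [[-2,0,0],[0,0,0],10],
    [[0,0,0],[0,0,0],10]
  ]
}}

```text
clock: 6.95
position: [421.9, 156.1, 41.3]
ee_rot: [0.0, 1.0, -0.0, -0.0]
contact_force: [0.1, -0.1, -0.6]
gripper_width: 20.0
grasp_force: 58.8
```

Emit:
{"fn": "send_rows", "kwargs": {
  "series": [
    [[0,0,-4],[0,0,0],10],
    [[-0.5,0,-7],[0,0,0],10],
    [[-0.6,0,-7.3],[0,0,0],10],
    [[-1.6,0,-7],[0,0,0],10],
    [[-1.6,0,-7],[0,0,0],10],
    [[0,0,0],[0,0,0],10],
    [[0,0,0],[0,0,0],10]
  ]
}}

```text
clock: 7.65
position: [426.5, 156.7, 74.3]
ee_rot: [-0.0, 1.0, 0.001, 0.001]
contact_force: [0.1, -0.5, -0.7]
gripper_width: 20.0
grasp_force: 58.8
```

```bash
python3 - <<'E'
from h import *
s=monitor.read_state();print(s["position"],s["contact_force"],s["wrist_torque"])
o=[]
for n in("scene","side"):
    ci,im=snap(n,n+"4");p=proj(ci,[510,157,60])
    x,y=int(p[0])-50,int(p[1])-45
    o.append(cv2.resize(im[y:y+90,x:x+100],None,fx=4,fy=4,interpolation=cv2.INTER_CUBIC))
cv2.imwrite("pics/lift.png",np.hstack(o))
E
```

```text
[426.4736659  156.66440521  74.32929464] [ 0.06946683 -0.45575509 -0.74401254] [-0.02583067  0.03925225 -0.0345612 ]
```

View pics/lift.png

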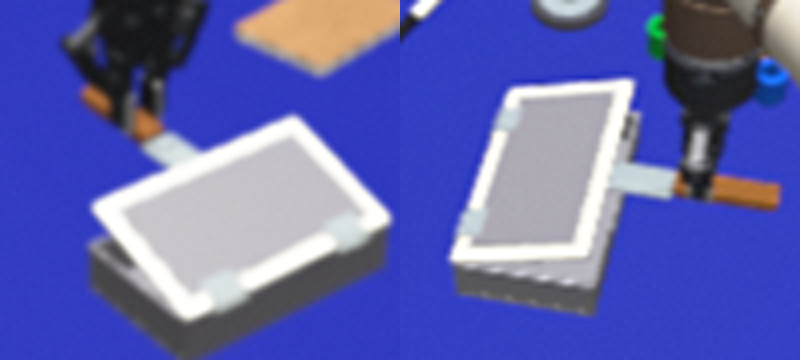

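Emit:
{"fn": "send_rows", "kwargs": {
  "series": [
    [[-2.6,0,-6.7],[0,0,0],10],
    [[-2.7,0,-6.7],[0,0,0],10],
    [[-3.6,0,-6.2],[0,0,0],10],
    [[-3.6,0,-6.2],[0,0,0],10],
    [[-4.5,0,-5.6],[0,0,0],10],
    [[-4.5,0,-5.6],[0,0,0],10],
    [[-5.3,0,-4.9],[0,0,0],10],
    [[-5.3,0,-4.9],[0,0,0],10]
  ]
}}

```text
clock: 8.55
position: [458.5, 156.3, 121.1]
ee_rot: [0.0, 1.0, 0.0, 0.0]
contact_force: [-1.7, 0.6, -1.4]
gripper_width: 19.8
grasp_force: 58.8
```

Emit:
{"fn": "send_rows", "kwargs": {
  "series": [
    [[-6,0,-4.1],[0,0,0],10],
    [[-6,0,-4],[0,0,0],10],
    [[-6.5,0,-3.1],[0,0,0],10],
    [[-6.5,0,-3.1],[0,0,0],10],
    [[-6.9,0,-2.1],[0,0,0],10],
    [[-6.9,0,-2.1],[0,0,0],10],
    [[-7.1,0,-1],[0,0,0],10],
    [[-7.1,0,-1],[0,0,0],10]
  ]
}}

```text
clock: 9.35
position: [511.7, 156.3, 141.2]
ee_rot: [0.0, 1.0, 0.0, 0.0]
contact_force: [-1.0, 0.4, -1.1]
gripper_width: 20.2
grasp_force: 58.9
```

Emit:
{"fn": "send_rows", "kwargs": {
  "series": [
    [[-7.2,0,0],[0,0,0],10],
    [[-7.2,0,0],[0,0,0],10],
    [[-7.2,0,1],[0,0,0],10],
    [[-4,0,0.5],[0,0,0],10],
    [[0,0,0],[0,0,0],10]
  ]
}}

```text
clock: 9.85
position: [537.2, 156.2, 139.3]
ee_rot: [0.0, 1.0, -0.0, 0.0]
contact_force: [-0.2, -0.2, -1.6]
gripper_width: 20.0
grasp_force: 58.9
```

```bash
python3 - <<'E'
from h import *
s=monitor.read_state();print(s["position"],s["contact_force"],s["wrist_torque"])
o=[]
for n in("scene","side"):
    ci,im=snap(n,n+"5");p=proj(ci,[560,157,90])
    x,y=int(p[0])-50,int(p[1])-45
    o.append(cv2.resize(im[y:y+90,x:x+100],None,fx=4,fy=4,interpolation=cv2.INTER_CUBIC))
cv2.imwrite("pics/lift2.png",np.hstack(o))
E
```

```text
[537.2041175  156.19060901 139.34391805] [-0.2447946  -0.19865062 -1.55412018] [-0.02514456  0.01726395 -0.01315244]
```

View pics/lift2.png

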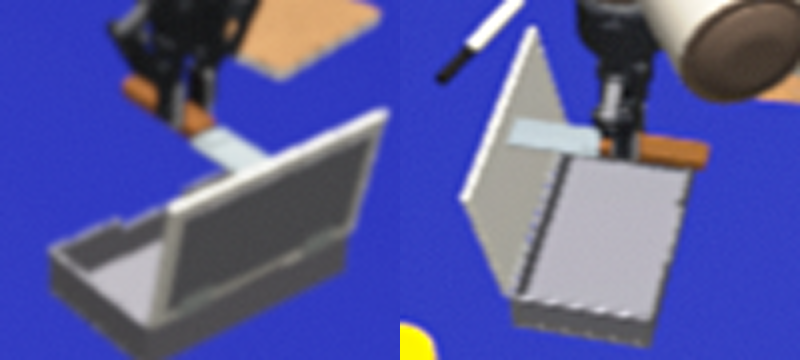

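Emit:
{"fn": "send_rows", "kwargs": {
  "series": [
    [[30,0,0],[0,0,0],10],
    [[30,0,0],[0,0,0],10],
    [[30,30,0],[0,0,0],10],
    [[0,45,0],[0,0,0],10],
    [[0,45,0],[0,0,0],10],
    [[0,45,0],[0,0,0],10],
    [[-20,40,0],[0,0,0],10],
    [[-42.5,34.5,0],[0,0,0],10]
  ]
}}

```text
clock: 10.75
position: [504.0, 395.5, 140.4]
ee_rot: [-0.002, 1.0, 0.0, 0.0]
contact_force: [1.4, 0.6, -0.1]
gripper_width: 19.8
grasp_force: 58.9
```

Emit:
{"fn": "send_rows", "kwargs": {
  "series": [
    [[0,0,40],[0,0,0],10],
    [[0,0,40],[0,0,0],10],
    [[0,0,30],[0,0,0],10],
    [[0,0,12],[0,0,0],10],
    [[0,0,0],[0,0,0],10],
    [[0,0,4],[0,0,0],10],
    [[0,0,0],[0,0,0],10],
    [[0,0,0],[0,0,0],10]
  ]
}}

```text
clock: 11.55
position: [506.0, 393.5, 15.3]
ee_rot: [0.0, 1.0, 0.001, 0.001]
contact_force: [-0.2, 0.5, -0.9]
gripper_width: 19.8
grasp_force: 58.9
```

Emit:
{"fn": "send_rows", "kwargs": {
  "series": [
    [[-3.5,2,4],[0,0,0],10],
    [[0,0,1.5],[0,0,0],10],
    [[0,0,0],[0,0,0],10],
    [[0,0,0],[0,0,0],10]
  ]
}}

```text
clock: 11.95
position: [509.7, 395.4, 8.9]
ee_rot: [-0.0, 1.0, 0.001, 0.001]
contact_force: [-0.2, 0.1, 2.1]
gripper_width: 20.1
grasp_force: 59.4
```

Emit:
{"fn": "send_rows", "kwargs": {
  "series": [
    [[0,0,0],[0,0,0],25],
    [[0,0,-1],[0,0,0],32],
    [[0,0,-1],[0,0,0],40],
    [[0,0,-1],[0,0,0],50],
    [[0,0,-10],[0,0,0],50],
    [[0,0,-40],[0,0,0],50],
    [[0,0,-45],[0,0,0],50],
    [[0,0,-45],[0,0,0],50]
  ]
}}

```text
clock: 12.75
position: [508.8, 394.5, 153.3]
ee_rot: [0.0, 1.0, -0.0, 0.0]
contact_force: [1.1, 0.9, -0.1]
gripper_width: 49.8
grasp_force: 0.0
```

Emit:
{"fn": "send_rows", "kwargs": {
  "series": [
    [[0,0,-40],[0,0,0],60],
    [[0,-10,-37],[0,0,0],60],
    [[-2,-48,0],[0,0,0],60],
    [[-2,-48,0],[0,0,0],60],
    [[-2,-48,0],[0,0,0],60],
    [[-2,-48,0],[0,0,0],60],
    [[-2,-48,0],[0,0,0],60],
    [[-2,-48,0],[0,0,0],60]
  ]
}}

```text
clock: 13.55
position: [520.5, 94.8, 229.2]
ee_rot: [-0.0, 1.0, 0.0, 0.001]
contact_force: [0.7, 0.2, -0.1]
gripper_width: 59.9
grasp_force: 0.0
```

Emit:
{"fn": "send_rows", "kwargs": {
  "series": [
    [[0,-48,0],[0,0,0],60],
    [[0,-48,0],[0,0,0],60],
    [[0,-48,0],[0,0,0],60],
    [[0,-48,0],[0,0,0],60],
    [[0,-30,0],[0,0,0],60],
    [[0,0,0],[0,0,-0.14],60],
    [[0,0,0],[0,0,-0.14],60],
    [[0,0,0],[0,0,-0.14],60]
  ]
}}

```text
clock: 14.35
position: [520.5, -125.9, 228.9]
ee_rot: [-0.211, 0.978, -0.0, 0.0]
contact_force: [-0.0, 0.7, -0.1]
gripper_width: 59.5
grasp_force: 0.0
```

Emit:
{"fn": "send_rows", "kwargs": {
  "series": [
    [[0,0,0],[0,0,-0.14],60],
    [[0,0,0],[0,0,-0.14],60],
    [[0,0,0],[0,0,-0.14],60],
    [[0,0,0],[0,0,-0.14],60],
    [[0,0,0],[0,0,-0.14],60],
    [[0,0,0],[0,0,-0.14],60],
    [[0,0,0],[0,0,-0.14],60],
    [[0,0,0],[0,0,-0.14],60]
  ]
}}

```text
clock: 15.15
position: [520.6, -125.3, 229.0]
ee_rot: [-0.698, 0.716, -0.0, 0.0]
contact_force: [-0.2, -0.4, -0.9]
gripper_width: 59.8
grasp_force: 0.0
```

Emit:
{"fn": "send_rows", "kwargs": {
  "series": [
    [[0,0,0],[0,0,-0.031],60],
    [[0,0,0],[0,0,0],60],
    [[0,0,0],[0,0,0],60]
  ]
}}

```text
clock: 15.45
position: [520.7, -125.3, 228.6]
ee_rot: [-0.707, 0.707, -0.0, 0.0]
contact_force: [0.0, 0.4, 0.2]
gripper_width: 59.9
grasp_force: 0.0
```

```bash
python3 - <<'E'
from h import *
s=monitor.read_state();print(s["position"],s["ee_rot"],s["joints"].round(2))
snap("wrist","w6");snap("side","side6");snap("scene","scene6")
E
```

```text
[ 520.74635574 -125.25552467  228.63734113] [-7.06824145e-01  7.07389220e-01 -2.37548838e-04  2.51648472e-04] [ 0.07  0.23 -0.22  0.   -1.12 -0.07]
```

View pics/w6.png

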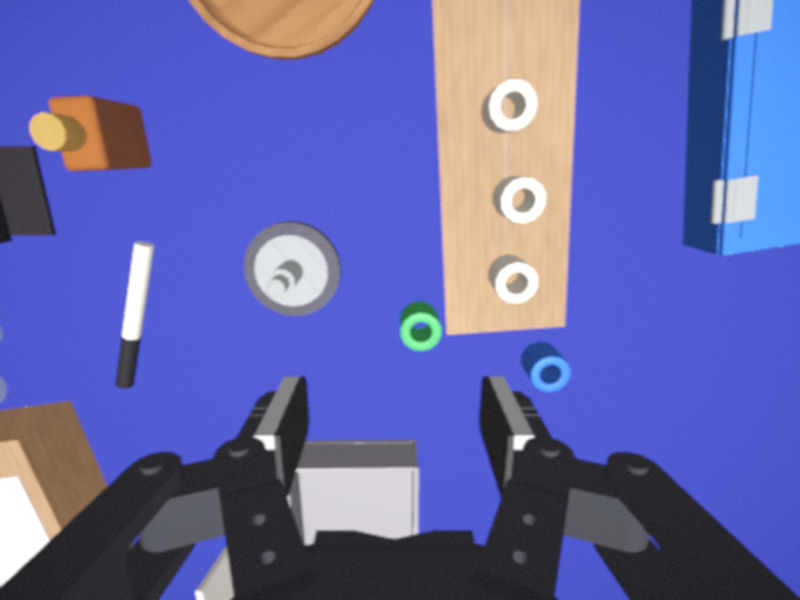

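```bash
cat > det.py <<'E'
from h import *
def rings(im,ci,V=200,S=50):
    h=cv2.cvtColor(im,cv2.COLOR_BGR2HSV);m=((h[:,:,1]<S)&(h[:,:,2]>V)).astype(np.uint8)
    out=[]
    for c in cv2.findContours(m,cv2.RETR_EXTERNAL,cv2.CHAIN_APPROX_NONE)[0]:
        if not 60<cv2.contourArea(c)<3000 or len(c)<6: continue
        (x,y),(a,b),_=cv2.fitEllipse(c)
        if min(a,b)/max(a,b)<.75: continue
        p=unproj(ci,(x,y),34);out.append((p.round(1)[:2],round(x),round(y),round(a),round(b)))
    return out
if __name__=="__main__":
    im=cv2.imread("pics/w6_raw.png");ci=dict(np.load("pics/w6.npz"))
    for r in rings(im,ci): print(r)
    f=1.5625
    for n,p,z in [("base",(292,266),12),("top",(289,276),69),("top2",(286,277),69),("boxL",(293,468),42),("boxR",(418,468),42)]: print(n,unproj(ci,(p[0]/f,p[1]/f),z).round(1))
    cv2.imwrite("pics/g.png",cv2.resize(im[135:210,140:230],None,fx=6,fy=6,interpolation=cv2.INTER_CUBIC))
    D=dict(np.load("pics/side6.npz"));s=cv2.imread("pics/side6_raw.png");p=proj(D,[605,-115,30]).astype(int);q=proj(D,[595,-340,20]).astype(int)
    S=dict(np.load("pics/scene6.npz"));c=cv2.imread("pics/scene6_raw.png");a=proj(S,[605,-115,30]).astype(int)
    print(p,a,q)
    o=[cv2.resize(i[y-25:y+25,x-30:x+30],None,fx=7,fy=7,interpolation=cv2.INTER_CUBIC) for i,(x,y) in((s,p),(c,a))]
    cv2.imwrite("pics/g.png",np.vstack([np.hstack(o)[:, :800],]))
E
python3 det.py
```

```text
(array([ 424. , -112.4]), 330, 181, 25, 28)
(array([ 600. , -122.2]), 186, 173, 43, 46)
(array([ 424.6, -175.7]), 335, 128, 28, 30)
(array([ 437.6, -240.3]), 328, 67, 30, 34)
(array([ 283.9, -293.6]), 483, 10, 21, 25)
base [ 603.7 -120.1   12. ]
top [ 592.9 -126.4   69. ]
top2 [ 595.1 -125.7   69. ]
boxL [608.6  55.3  42. ]
boxR [498.3  55.1  42. ]
[242 162] [222 238] [256 131]
```

View pics/g.png

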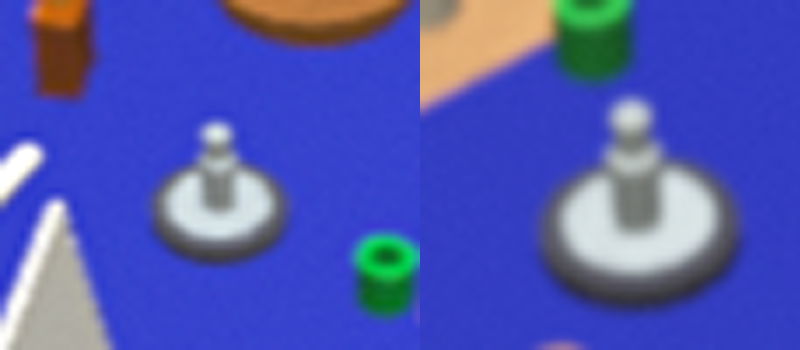

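```bash
python3 - <<'E'
from h import *
D=camera_info("side");S=camera_info("scene");W=dict(np.load("pics/w6.npz"))
for n,ci,p,z in[("sideTop",D,(212+216/7,137+131/7),67),("sceneTop",S,(192+210/7,213+110/7),67),("sideBase",D,(212+218/7,137+204/7),12),("sceneBase",S,(192+217/7,213+216/7),12),("wristBase",W,(186.3,173),12)]:
    print(n,unproj(ci,p,z).round(1))
im=cv2.imread("pics/w6_raw.png");h=cv2.cvtColor(im,cv2.COLOR_BGR2HSV)
m=(h[:,:,1]<110).astype(np.uint8);m[:130]=0;m[210:]=0;m[:,:150]=0;m[:,225:]=0
c=max(cv2.findContours(m,0,cv2.CHAIN_APPROX_NONE)[0],key=cv2.contourArea);e=cv2.fitEllipse(c);print(e,unproj(W,e[0],6).round(1),unproj(W,e[0],12).round(1))
E
```

```text
sideTop [ 604.4 -114.4   67. ]
sceneTop [ 608.  -116.3   67. ]
sideBase [ 604.1 -113.6   12. ]
sceneBase [ 607.4 -116.7   12. ]
wristBase [ 604.7 -116.5   12. ]
((186.56387329101562, 171.491455078125), (58.47256851196289, 62.23021697998047), 121.02655029296875) [ 605.6 -117.1    6. ] [ 604.2 -118.5   12. ]
```

Emit:
{"fn": "send_rows", "kwargs": {
  "series": [
    [[-6.5,48,0],[0,0,0],70],
    [[-6.4,48.5,0],[0,0,0],70],
    [[0,0,45],[0,0,0],70],
    [[0,0,45],[0,0,0],70],
    [[0,0,45],[0,0,0],70],
    [[0,0,40],[0,0,0],70],
    [[0,0,0],[0,0,0],70],
    [[0,0,0],[0,0,0],70]
  ]
}}

```text
clock: 16.4
position: [424.9, -112.5, 53.5]
ee_rot: [0.707, -0.707, -0.0, 0.0]
contact_force: [0.3, -0.7, 0.4]
gripper_width: 69.7
grasp_force: 0.0
```

```bash
python3 - <<'E'
from det import *
s=monitor.read_state();print(s["position"])
ci,im=snap("wrist","w7")
for r in rings(im,ci,180,60): print(r)
E
```

```text
[ 424.85723752 -112.4554121    53.54296743]
(array([ 423.4, -112.6]), 253, 235, 48, 53)
```

View pics/w7.png

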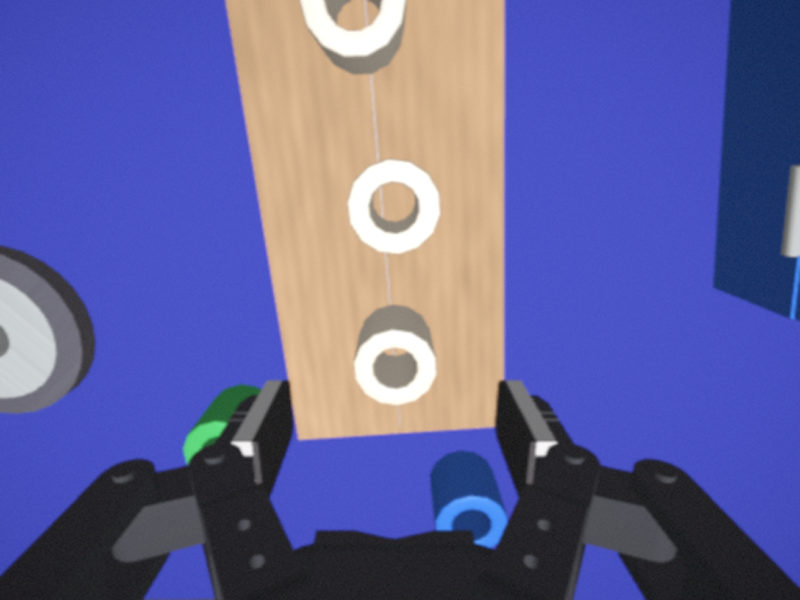

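Emit:
{"fn": "send_rows", "kwargs": {
  "series": [
    [[0,1,20],[0,0,0],70],
    [[0,0,15],[0,0,0],70],
    [[0,0,6.5],[0,0,0],60],
    [[0,0,0],[0,0,0],50],
    [[0,0,0],[0,0,0],40],
    [[0,0,0],[0,0,0],30],
    [[0,0,0],[0,0,0],25],
    [[0,0,0],[0,0,0],25]
  ]
}}

```text
clock: 17.25
position: [424.5, -112.3, 13.3]
ee_rot: [0.707, -0.707, 0.001, -0.001]
contact_force: [-1.7, 0.8, 6.9]
gripper_width: 32.5
grasp_force: 58.8
```

Emit:
{"fn": "send_rows", "kwargs": {
  "series": [
    [[0,0,0],[0,0,0],25],
    [[0,0,0],[0,0,0],25],
    [[0,0,-10],[0,0,0],25],
    [[0,0,-30],[0,0,0],25],
    [[0,0,-40],[0,0,0],25],
    [[0,0,-30],[0,0,0],25],
    [[0,0,0],[0,0,0],25],
    [[0,0,0],[0,0,0],25]
  ]
}}

```text
clock: 18.05
position: [423.4, -112.2, 122.9]
ee_rot: [-0.707, 0.707, -0.001, 0.001]
contact_force: [-0.7, 0.6, -1.5]
gripper_width: 32.4
grasp_force: 59.6
```

```bash
python3 - <<'E'
from det import *
s=monitor.read_state();p=s["position"];print(p)
ci,im=snap("wrist","w8")
h=cv2.cvtColor(im,cv2.COLOR_BGR2HSV);m=((h[:,:,1]<60)&(h[:,:,2]>150)).astype(np.uint8)
for c in cv2.findContours(m,0,cv2.CHAIN_APPROX_NONE)[0]:
    if cv2.contourArea(c)>300:
        e=cv2.fitEllipse(c);print(np.round(e[0]),np.round(e[1]),(unproj(ci,e[0],p[2]+22)-p).round(1))
cv2.imwrite("pics/w8c.png",im[150:384,130:380])
E
```

```text
[ 423.44711974 -112.24980985  122.86326583]
[148. 370.] [17. 42.] [56.4 62.7 22. ]
[252. 269.] [60. 67.] [-1.2 -2.1 22. ]
[ 54. 186.] [59. 71.] [ 85.7 -43.8  22. ]
[453. 121.] [31. 49.] [-82.6 -71.7  22. ]
[249. 117.] [40. 64.] [ -0.  -73.3  22. ]
[233.  31.] [46. 56.] [   6.1 -104.2   22. ]
```

View pics/w8c.png

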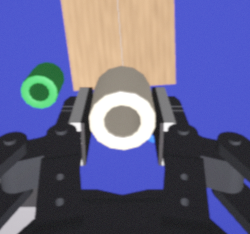

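Emit:
{"fn": "send_rows", "kwargs": {
  "series": [
    [[1,-46,0],[0,0,0],25],
    [[1,-46,0],[0,0,0],25],
    [[1,-46,0],[0,0,0],25],
    [[1,-45,0],[0,0,0],25],
    [[0,0,20],[0,0,0],25],
    [[0,0,12],[0,0,0],25],
    [[0,0,0],[0,0,0],25],
    [[0,0,0],[0,0,0],25]
  ]
}}

```text
clock: 18.9
position: [605.1, -116.5, 89.0]
ee_rot: [0.707, -0.707, -0.001, 0.001]
contact_force: [0.4, 0.9, 0.0]
gripper_width: 32.4
grasp_force: 59.7
```

```bash
python3 - <<'E'
from det import *
s=monitor.read_state();p=s["position"];print(p)
o=[]
for n in("side","scene"):
    ci,im=snap(n,n+"9");x,y=proj(ci,[605,-115,60]).astype(int);print(n,x-30,y-30)
    o.append(cv2.resize(im[y-30:y+30,x-30:x+30],None,fx=6,fy=6,interpolation=cv2.INTER_CUBIC))
cv2.imwrite("pics/fit.png",np.hstack(o))
E
```

```text
[ 605.08135962 -116.49122902   88.95706861]
side 212 126
scene 191 199
```

View pics/fit.png

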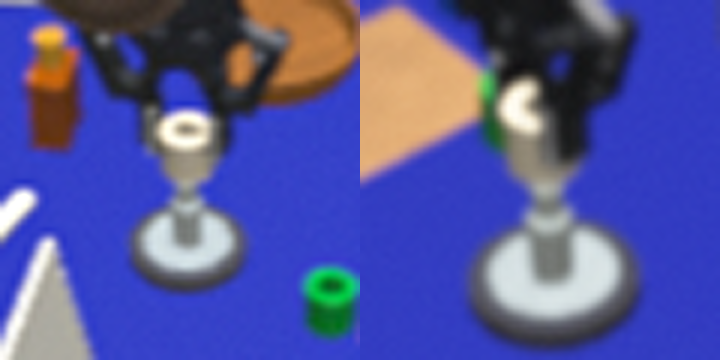

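Emit:
{"fn": "send_rows", "kwargs": {
  "series": [
    [[-1.5,0,0],[0,0,0],25],
    [[0,0,4],[0,0,0],25],
    [[0,0,4],[0,0,0],25],
    [[0,0,3],[0,0,0],25],
    [[0,0,3],[0,0,0],25],
    [[0,0,0],[0,0,0],25],
    [[0,0,0],[0,0,0],25]
  ]
}}

```text
clock: 19.7
position: [606.3, -114.9, 75.4]
ee_rot: [0.707, -0.707, -0.0, 0.0]
contact_force: [-0.7, 1.4, 0.3]
gripper_width: 32.6
grasp_force: 59.7
```

Emit:
{"fn": "send_rows", "kwargs": {
  "series": [
    [[0,0,4],[0,0,0],25],
    [[0,0,4],[0,0,0],25],
    [[0,0,2],[0,0,0],25],
    [[0,0,0],[0,0,0],25]
  ]
}}

```text
clock: 20.1
position: [606.0, -114.9, 65.0]
ee_rot: [-0.707, 0.707, 0.0, -0.0]
contact_force: [-0.9, 0.7, -0.2]
gripper_width: 32.2
grasp_force: 59.7
```

Emit:
{"fn": "send_rows", "kwargs": {
  "series": [
    [[0,2,0],[0,0,0],25],
    [[0,0,0],[0,0,0],25],
    [[0,0,0],[0,0,0],25]
  ]
}}

```text
clock: 20.4
position: [604.8, -115.1, 65.8]
ee_rot: [0.707, -0.707, 0.0, -0.0]
contact_force: [1.0, -1.7, -1.2]
gripper_width: 32.4
grasp_force: 59.7
```

Emit:
{"fn": "send_rows", "kwargs": {
  "series": [
    [[0,-4,0],[0,0,0],25],
    [[0,0,0],[0,0,0],25],
    [[0,0,0],[0,0,0],25]
  ]
}}

```text
clock: 20.7
position: [607.7, -115.1, 65.5]
ee_rot: [-0.707, 0.707, 0.0, -0.001]
contact_force: [-1.5, -2.0, 1.2]
gripper_width: 32.4
grasp_force: 59.9
```

Emit:
{"fn": "send_rows", "kwargs": {
  "series": [
    [[2,2,0],[0,0,0],25],
    [[0,0,0],[0,0,0],25],
    [[0,0,0],[0,0,0],25]
  ]
}}

```text
clock: 21.0
position: [606.5, -116.7, 65.7]
ee_rot: [-0.707, 0.707, -0.0, 0.0]
contact_force: [0.8, 0.6, 0.2]
gripper_width: 32.7
grasp_force: 59.8
```

Emit:
{"fn": "send_rows", "kwargs": {
  "series": [
    [[-4,0,0],[0,0,0],25],
    [[0,0,0],[0,0,0],25],
    [[0,0,0],[0,0,0],25]
  ]
}}

```text
clock: 21.3
position: [606.5, -114.2, 65.6]
ee_rot: [0.707, -0.707, 0.001, 0.001]
contact_force: [0.6, -7.2, -1.1]
gripper_width: 32.2
grasp_force: 60.4
```

Emit:
{"fn": "send_rows", "kwargs": {
  "series": [
    [[5,0,0],[0,0,0],25],
    [[0,0,0],[0,0,0],25],
    [[0,0,0],[0,0,0],25]
  ]
}}

```text
clock: 21.6
position: [606.4, -117.6, 65.6]
ee_rot: [-0.707, 0.707, 0.0, 0.0]
contact_force: [-0.6, 0.5, 0.4]
gripper_width: 32.4
grasp_force: 60.5
```

Emit:
{"fn": "send_rows", "kwargs": {
  "series": [
    [[1.5,0,0],[0,0,0],25],
    [[0,0,0],[0,0,0],25],
    [[0,0,0],[0,0,0],25]
  ]
}}

```text
clock: 21.9
position: [606.4, -119.0, 65.6]
ee_rot: [0.707, -0.707, -0.0, -0.0]
contact_force: [0.1, 1.5, -0.2]
gripper_width: 31.9
grasp_force: 60.5
```

Emit:
{"fn": "send_rows", "kwargs": {
  "series": [
    [[2,0,0],[0,0,0],25],
    [[0,0,0],[0,0,0],25],
    [[0,0,0],[0,0,0],25]
  ]
}}

```text
clock: 22.2
position: [606.4, -119.4, 65.5]
ee_rot: [0.707, -0.707, -0.001, -0.001]
contact_force: [0.1, 7.2, -0.1]
gripper_width: 32.4
grasp_force: 60.6
```

Emit:
{"fn": "send_rows", "kwargs": {
  "series": [
    [[2,0,0],[0,0,0],25],
    [[0,0,0],[0,0,0],25],
    [[0,0,0],[0,0,0],25]
  ]
}}

```text
clock: 22.5
position: [606.4, -119.9, 65.4]
ee_rot: [0.707, -0.707, -0.001, -0.002]
contact_force: [-0.4, 12.3, 0.7]
gripper_width: 32.4
grasp_force: 60.6
```

Emit:
{"fn": "send_rows", "kwargs": {
  "series": [
    [[-6.6,0,0],[0,0,0],25],
    [[0,3.5,0],[0,0,0],25],
    [[0,0,0],[0,0,0],25],
    [[0,0,0],[0,0,0],25]
  ]
}}

```text
clock: 22.9
position: [603.9, -116.8, 66.1]
ee_rot: [-0.707, 0.707, -0.001, 0.001]
contact_force: [2.2, 2.1, 0.1]
gripper_width: 32.3
grasp_force: 60.5
```

Emit:
{"fn": "send_rows", "kwargs": {
  "series": [
    [[0,-6.5,0],[0,0,0],25],
    [[0,0,0],[0,0,0],25],
    [[0,0,0],[0,0,0],25]
  ]
}}

```text
clock: 23.2
position: [608.4, -117.3, 65.0]
ee_rot: [-0.707, 0.707, 0.001, -0.001]
contact_force: [-0.7, 0.3, 0.1]
gripper_width: 32.3
grasp_force: 60.6
```

Emit:
{"fn": "send_rows", "kwargs": {
  "series": [
    [[0,-2,0],[0,0,0],25],
    [[0,0,0],[0,0,0],25],
    [[0,0,0],[0,0,0],25]
  ]
}}

```text
clock: 23.5
position: [608.6, -117.1, 64.8]
ee_rot: [-0.707, 0.707, 0.002, -0.002]
contact_force: [-5.4, -0.2, 1.5]
gripper_width: 32.5
grasp_force: 60.8
```

Emit:
{"fn": "send_rows", "kwargs": {
  "series": [
    [[0,-2,0],[0,0,0],25],
    [[0,0,0],[0,0,0],25],
    [[0,0,0],[0,0,0],25]
  ]
}}

```text
clock: 23.8
position: [608.7, -117.2, 64.7]
ee_rot: [-0.707, 0.707, 0.004, -0.004]
contact_force: [-9.0, 0.7, 4.1]
gripper_width: 32.1
grasp_force: 61.1
```

Emit:
{"fn": "send_rows", "kwargs": {
  "series": [
    [[0,7,0],[0,0,0],25],
    [[0,0,0],[0,0,0],25],
    [[0,0,3],[0,0,0],25],
    [[0,0,2],[0,0,0],25],
    [[0,0,0],[0,0,0],25],
    [[0,0,0],[0,0,0],25]
  ]
}}

```text
clock: 24.4
position: [606.5, -116.7, 60.4]
ee_rot: [0.707, -0.707, 0.0, -0.0]
contact_force: [1.0, -0.2, 0.5]
gripper_width: 32.2
grasp_force: 60.6
```

Emit:
{"fn": "send_rows", "kwargs": {
  "series": [
    [[0,0,2],[0,0,0],25],
    [[0,0,2],[0,0,0],25],
    [[0,0,0],[0,0,0],25],
    [[0,0,0],[0,0,0],25]
  ]
}}

```text
clock: 24.8
position: [606.8, -116.9, 59.6]
ee_rot: [0.708, -0.707, 0.001, -0.0]
contact_force: [-4.5, 2.6, 14.0]
gripper_width: 32.1
grasp_force: 61.9
```

Emit:
{"fn": "send_rows", "kwargs": {
  "series": [
    [[0,0,2],[0,0,0],25],
    [[0,0,0],[0,0,0],25],
    [[0,0,0],[0,0,0],25]
  ]
}}

```text
clock: 25.1
position: [606.9, -117.1, 59.4]
ee_rot: [0.708, -0.706, 0.001, -0.0]
contact_force: [-6.7, 2.8, 22.1]
gripper_width: 32.3
grasp_force: 62.7
```

Emit:
{"fn": "send_rows", "kwargs": {
  "series": [
    [[0,0,-10],[0,0,0],25],
    [[0,0,-20],[0,0,0],25],
    [[0,0,-30],[0,0,0],25],
    [[0,0,-5],[0,0,0],25],
    [[40,0,0],[0,0,0],25],
    [[40,0,0],[0,0,0],25],
    [[0,0,0],[0,0,0],25]
  ]
}}

```text
clock: 25.8
position: [605.8, -200.3, 118.7]
ee_rot: [-0.705, 0.709, 0.0, -0.0]
contact_force: [-0.6, 0.1, -0.1]
gripper_width: 32.2
grasp_force: 60.6
```

```bash
python3 - <<'E'
from det import *
print(monitor.read_state()["position"])
snap("wrist","w10")
from scipy.optimize import minimize
L=[]
for n in("scene6","side6","w10","w6"):
    ci=dict(np.load(f"pics/{n}.npz"));im=cv2.imread(f"pics/{n}_raw.png");h=cv2.cvtColor(im,cv2.COLOR_BGR2HSV)
    m=((h[:,:,0]<22)&(h[:,:,1]>130)&(h[:,:,2]>50)).astype(np.uint8);m=cv2.morphologyEx(m,cv2.MORPH_CLOSE,np.ones((5,5)))
    nl,lab=cv2.connectedComponents(m);x,y=np.clip(proj(ci,[597,-340 if n!="w6" else -300,10]).astype(int),0,[511,383]);l=lab[y,x];M=(lab==l)
    ys,xs=np.nonzero(M);print(n,l,M.sum(),xs.min(),xs.max(),ys.min(),ys.max())
    if n=="w6" and l==0: continue
    t=np.linspace(0,2*np.pi,60)
    def cost(v):
        P=[proj(ci,[v[0]+r*np.cos(a),v[1]+r*np.sin(a),z]) for r,z in((72,28),(64,2)) for a in t]
        q=cv2.convexHull(np.float32(P));Z=np.zeros(M.shape,np.uint8);cv2.fillPoly(Z,[np.round(q*256).astype(np.int32)],255,cv2.LINE_AA,8)
        return np.abs(Z/255.-M).sum()/M.sum()
    r=minimize(cost,[597,-340],method="Nelder-Mead",options=dict(initial_simplex=[[590,-345],[605,-340],[597,-330]]));print(r.x.round(1),round(r.fun,3))
E
```

```text
[ 605.81598595 -200.28623632  118.73959179]
scene6 52 1867 118 172 256 298
[ 592.5 -342.4] 0.156
side6 15 496 242 271 122 142
[ 597.8 -347. ] 0.285
w10 0 190130 0 511 0 383
[ 631.1 -278. ] 0.864
w6 0 194090 0 511 0 383
```

```bash
python3 - <<'E'
from det import *
from scipy.optimize import minimize
t=np.linspace(0,2*np.pi,60)
for n,k in(("w10",0),("w6",0),("scene6",1),("side6",1),("side0",1),("scene0",1)):
    if n in("side0","scene0"): ci=camera_info(n[:-1]);im=cv2.imread(f"pics/{n}.png")
    else: ci=dict(np.load(f"pics/{n}.npz"));im=cv2.imread(f"pics/{n}_raw.png")
    h=cv2.cvtColor(im,cv2.COLOR_BGR2HSV)
    c=proj(ci,[597,-340,15]);x,y=np.clip(c.astype(int),2,[509,381]);
    if n[0]=="w": print(n,c.round(),[h[r,x].tolist() for r in range(5,110,15)])
    m=((h[:,:,0]<25)&(h[:,:,1]>90)&(h[:,:,2]>40)).astype(np.uint8)
    # only pixels whose desk position is within 100 mm of the dish and x>520
    yy,xx=np.mgrid[0:384,0:512];d=(ci["R"].T@np.linalg.inv(ci["intrinsics"])@np.stack([xx.ravel(),yy.ravel(),np.ones(xx.size)]));cc=-ci["R"].T@ci["t"]
    P=cc[:,None]+d*((15-cc[2])/d[2]);near=(np.hypot(P[0]-597,P[1]+340)<105).reshape(384,512)&((P[0]>505).reshape(384,512))
    M=(m>0)&near
    def cost(v):
        Q=[proj(ci,[v[0]+r*np.cos(a),v[1]+r*np.sin(a),z]) for r,z in((72,28),(66,1)) for a in t]
        q=cv2.convexHull(np.float32(Q));Z=np.zeros(M.shape,np.uint8);cv2.fillPoly(Z,[np.round(q*256).astype(np.int32)],255,cv2.LINE_AA,8)
        return (np.abs(Z/255.-M)*near).sum()/M.sum()
    r=minimize(cost,[597,-340],method="Nelder-Mead",options=dict(initial_simplex=[[590,-345],[605,-340],[597,-330]]));print(n,M.sum(),r.x.round(1),round(r.fun,3))
E
```

```text
w10 [262.  17.] [[15, 121, 207], [15, 120, 211], [15, 120, 212], [15, 120, 212], [15, 125, 198], [15, 118, 217], [15, 119, 214]]
w10 17406 [ 596.1 -344.7] 0.024
w6 [178. -36.] [[14, 124, 194], [15, 120, 209], [14, 126, 193], [118, 157, 210], [117, 158, 211], [118, 153, 213], [117, 157, 213]]
w6 3035 [ 594.6 -343.5] 0.022
scene6 1954 [ 588.1 -341.4] 0.125
side6 520 [ 599.9 -356.5] 0.246
side0 464 [ 597.9 -357.1] 0.395
scene0 1953 [ 588.  -341.4] 0.125
```

Emit:
{"fn": "send_rows", "kwargs": {
  "series": [
    [[45,2.5,0],[0,0,0],25],
    [[45,2.5,0],[0,0,0],25],
    [[45,2.5,0],[0,0,0],25],
    [[44,2.5,0],[0,0,0],25],
    [[0,0,40],[0,0,0],25],
    [[0,0,35],[0,0,0],25],
    [[0,0,14],[0,0,0],25],
    [[0,0,0],[0,0,0],25]
  ]
}}

```text
clock: 26.65
position: [595.0, -374.3, 27.5]
ee_rot: [0.707, -0.707, -0.003, 0.001]
contact_force: [0.1, 0.4, -0.3]
gripper_width: 32.3
grasp_force: 60.6
```

Emit:
{"fn": "send_rows", "kwargs": {
  "series": [
    [[0,0,5],[0,0,0],25],
    [[0,0,3],[0,0,0],25],
    [[0,0,2],[0,0,0],25],
    [[0,0,0],[0,0,0],25]
  ]
}}

```text
clock: 27.05
position: [596.8, -375.7, 21.5]
ee_rot: [0.707, -0.707, 0.001, -0.0]
contact_force: [-0.6, 0.9, -0.1]
gripper_width: 32.2
grasp_force: 60.6
```

Emit:
{"fn": "send_rows", "kwargs": {
  "series": [
    [[0,0,2],[0,0,0],25],
    [[0,0,0],[0,0,0],25],
    [[0,0,0],[0,0,0],34],
    [[0,0,0],[0,0,0],40],
    [[0,0,0],[0,0,0],46],
    [[0,0,-15],[0,0,0],46],
    [[0,0,-40],[0,0,0],46],
    [[0,0,-45],[0,0,0],46]
  ]
}}

```text
clock: 27.85
position: [595.3, -375.5, 118.9]
ee_rot: [0.707, -0.707, -0.002, 0.001]
contact_force: [0.2, -0.4, -0.3]
gripper_width: 45.8
grasp_force: 0.0
```

Emit:
{"fn": "send_rows", "kwargs": {
  "series": [
    [[-40,10,-45],[0,0,0],70],
    [[-40,15,-40],[0,0,0],70],
    [[-45,20,0],[0,0,0],70],
    [[-20,43,0],[0,0,0],70],
    [[0,43,0],[0,0,0],70],
    [[0,0,0],[0,0,0],70],
    [[0,0,0],[0,0,0],70]
  ]
}}

```text
clock: 28.55
position: [469.2, -244.0, 191.5]
ee_rot: [0.707, -0.707, 0.001, -0.001]
contact_force: [0.3, -0.1, 0.3]
gripper_width: 69.9
grasp_force: 0.0
```

```bash
python3 - <<'E'
from det import *
s=monitor.read_state();print(s["position"],s["contact_force"])
ci,im=snap("wrist","w11")
for r in rings(im,ci): print(r)
E
```

```text
[ 469.17325087 -243.9648288   191.48080866] [ 0.27865598 -0.13746366  0.25634824]
(array([ 424.2, -176.1]), 290, 235, 26, 29)
(array([ 437.1, -240.7]), 281, 181, 29, 31)
(array([ 597.7, -376.1]), 115, 42, 34, 41)
```

Emit:
{"fn": "send_rows", "kwargs": {
  "series": [
    [[-34,22,0],[0,0,0],70],
    [[-34,22.5,0],[0,0,0],70],
    [[0,0,45],[0,0,0],70],
    [[0,0,45],[0,0,0],70],
    [[0,0,45],[0,0,0],70],
    [[0,0,0],[0,0,0],70],
    [[0,0,0],[0,0,0],70]
  ]
}}

```text
clock: 29.3
position: [426.2, -176.2, 54.9]
ee_rot: [0.707, -0.707, -0.0, 0.001]
contact_force: [-0.1, -0.0, 1.4]
gripper_width: 70.1
grasp_force: 0.0
```

```bash
python3 - <<'E'
from det import *
s=monitor.read_state();print(s["position"])
ci,im=snap("wrist","w12")
for r in rings(im,ci,180,60): print(r)
E
```

```text
[ 426.20274693 -176.15696951   54.86013139]
(array([ 424. , -175.9]), 254, 234, 49, 52)
```

Emit:
{"fn": "send_rows", "kwargs": {
  "series": [
    [[-0.3,1.8,22],[0,0,0],70],
    [[0,0,15],[0,0,0],70],
    [[0,0,6],[0,0,0],60],
    [[0,0,0],[0,0,0],50],
    [[0,0,0],[0,0,0],40],
    [[0,0,0],[0,0,0],30],
    [[0,0,0],[0,0,0],25],
    [[0,0,0],[0,0,0],25]
  ]
}}

```text
clock: 30.15
position: [424.4, -175.7, 13.4]
ee_rot: [0.707, -0.707, 0.001, -0.001]
contact_force: [-1.1, -0.3, 6.7]
gripper_width: 32.2
grasp_force: 58.9
```

Emit:
{"fn": "send_rows", "kwargs": {
  "series": [
    [[0,0,0],[0,0,0],25],
    [[0,0,0],[0,0,0],25],
    [[0,0,-10],[0,0,0],25],
    [[0,0,-30],[0,0,0],25],
    [[0,0,-40],[0,0,0],25],
    [[0,0,-30],[0,0,0],25],
    [[0,0,0],[0,0,0],25],
    [[0,0,0],[0,0,0],25]
  ]
}}

```text
clock: 30.95
position: [423.2, -175.4, 122.9]
ee_rot: [-0.707, 0.707, -0.001, 0.001]
contact_force: [-0.2, 0.8, -0.3]
gripper_width: 31.8
grasp_force: 59.5
```

Emit:
{"fn": "send_rows", "kwargs": {
  "series": [
    [[-15,-45,0],[0,0,0],25],
    [[-15,-45,0],[0,0,0],25],
    [[-15,-45,0],[0,0,0],25],
    [[-14,-46.5,0],[0,0,0],25],
    [[0,0,20],[0,0,0],25],
    [[0,0,12],[0,0,0],25],
    [[0,0,0],[0,0,0],25],
    [[0,0,0],[0,0,0],25]
  ]
}}

```text
clock: 31.75
position: [603.2, -117.0, 89.1]
ee_rot: [-0.707, 0.707, 0.001, -0.001]
contact_force: [-0.8, -0.2, 0.3]
gripper_width: 32.1
grasp_force: 59.6
```

Emit:
{"fn": "send_rows", "kwargs": {
  "series": [
    [[0,-3,0],[0,0,0],25],
    [[0,0,4],[0,0,0],25],
    [[0,0,4],[0,0,0],25],
    [[0,0,4],[0,0,0],25],
    [[0,0,4],[0,0,0],25],
    [[0,0,4],[0,0,0],25],
    [[0,0,4],[0,0,0],25],
    [[0,0,0],[0,0,0],25]
  ]
}}

```text
clock: 32.55
position: [607.0, -116.5, 64.8]
ee_rot: [-0.707, 0.707, 0.001, -0.001]
contact_force: [-0.2, 1.3, -0.2]
gripper_width: 32.2
grasp_force: 59.6
```

Emit:
{"fn": "send_rows", "kwargs": {
  "series": [
    [[0,0,3],[0,0,0],25],
    [[0,0,2],[0,0,0],25],
    [[0,0,2],[0,0,0],25],
    [[0,0,1.5],[0,0,0],25],
    [[0,0,0],[0,0,0],25],
    [[0,0,0],[0,0,0],25]
  ]
}}

```text
clock: 33.15
position: [607.7, -116.8, 60.3]
ee_rot: [0.708, -0.707, 0.001, 0.0]
contact_force: [-5.1, 0.1, 14.2]
gripper_width: 32.4
grasp_force: 61.1
```

Emit:
{"fn": "send_rows", "kwargs": {
  "series": [
    [[0,0,-8.5],[0,0,0],25],
    [[0,3,0],[0,0,0],25],
    [[0,2,0],[0,0,0],25],
    [[0,0,0],[0,0,0],25],
    [[0,0,0],[0,0,0],25]
  ]
}}

```text
clock: 33.65
position: [604.0, -116.4, 66.1]
ee_rot: [0.707, -0.707, 0.001, -0.001]
contact_force: [3.0, -0.7, 2.5]
gripper_width: 32.0
grasp_force: 59.9
```

Emit:
{"fn": "send_rows", "kwargs": {
  "series": [
    [[0,-4,0],[0,0,0],25],
    [[0,-4,0],[0,0,0],25],
    [[0,0,0],[0,0,0],25],
    [[0,0,0],[0,0,0],25]
  ]
}}

```text
clock: 34.05
position: [608.5, -116.5, 64.4]
ee_rot: [-0.707, 0.707, 0.002, -0.002]
contact_force: [-2.0, 0.8, -0.1]
gripper_width: 32.2
grasp_force: 59.8
```

Emit:
{"fn": "send_rows", "kwargs": {
  "series": [
    [[0.4,3.3,0],[0,0,0],25],
    [[0,0,4],[0,0,0],25],
    [[0,0,2],[0,0,0],25],
    [[0,0,2],[0,0,0],25],
    [[0,0,2],[0,0,0],25],
    [[0,0,0],[0,0,0],25],
    [[0,0,0],[0,0,0],25]
  ]
}}

```text
clock: 34.75
position: [607.8, -117.3, 60.1]
ee_rot: [0.708, -0.706, 0.001, -0.0]
contact_force: [-7.0, 1.5, 20.6]
gripper_width: 31.9
grasp_force: 61.9
```

Emit:
{"fn": "send_rows", "kwargs": {
  "series": [
    [[0,0,-10],[0,0,0],25],
    [[0,0,-20],[0,0,0],25],
    [[0,0,-30],[0,0,0],25],
    [[0,0,-5],[0,0,0],25],
    [[40,3,0],[0,0,0],25],
    [[45,3,0],[0,0,0],25],
    [[45,3,0],[0,0,0],25],
    [[45,2,0],[0,0,0],25]
  ]
}}

```text
clock: 35.55
position: [596.1, -293.3, 120.1]
ee_rot: [0.707, -0.707, -0.0, -0.0]
contact_force: [0.5, 0.2, -0.2]
gripper_width: 31.9
grasp_force: 59.9
```

Emit:
{"fn": "send_rows", "kwargs": {
  "series": [
    [[15,0,0],[0,0,0],25],
    [[0,0,40],[0,0,0],25],
    [[0,0,35],[0,0,0],25],
    [[0,0,14],[0,0,0],25],
    [[0,0,0],[0,0,0],25],
    [[0,0,6],[0,0,0],25],
    [[0,0,3],[0,0,0],25],
    [[0,0,0],[0,0,0],25]
  ]
}}

```text
clock: 36.35
position: [596.9, -306.8, 23.7]
ee_rot: [0.707, -0.707, 0.001, -0.0]
contact_force: [1.4, 1.5, 0.4]
gripper_width: 32.0
grasp_force: 59.9
```

Emit:
{"fn": "send_rows", "kwargs": {
  "series": [
    [[0,0,3.5],[0,0,0],25],
    [[0,0,0],[0,0,0],25],
    [[0,0,0],[0,0,0],34],
    [[0,0,0],[0,0,0],40],
    [[0,0,0],[0,0,0],46],
    [[0,0,-15],[0,0,0],46],
    [[0,0,-40],[0,0,0],46],
    [[0,0,-45],[0,0,0],46]
  ]
}}

```text
clock: 37.15
position: [595.3, -306.8, 119.8]
ee_rot: [0.707, -0.707, -0.001, 0.001]
contact_force: [0.9, 0.2, 1.0]
gripper_width: 46.2
grasp_force: 0.0
```

Emit:
{"fn": "send_rows", "kwargs": {
  "series": [
    [[0,20,-45],[0,0,0],70],
    [[-20,30,-30],[0,0,0],70],
    [[-20,40,0],[0,0,0],70],
    [[-20,40,0],[0,0,0],70],
    [[0,30,0],[0,0,0],70],
    [[0,0,0],[0,0,0],70],
    [[0,0,0],[0,0,0],70]
  ]
}}

```text
clock: 37.85
position: [436.5, -247.2, 195.9]
ee_rot: [0.707, -0.707, 0.001, -0.001]
contact_force: [-0.8, 0.4, 0.6]
gripper_width: 69.9
grasp_force: 0.0
```

```bash
python3 - <<'E'
from det import *
s=monitor.read_state();print(s["position"],s["contact_force"])
ci,im=snap("wrist","w13")
for r in rings(im,ci): print(r)
E
```

```text
[ 436.46986028 -247.1552166   195.88556264] [-0.79228612  0.40309738  0.63754341]
(array([623.9, -92.3]), 104, 295, 8, 11)
(array([ 594.5, -132.9]), 122, 267, 35, 41)
(array([ 432.4, -212.4]), 255, 207, 27, 29)
(array([ 597.8, -306.2]), 96, 122, 30, 35)
(array([ 598.3, -376. ]), 83, 47, 33, 40)
```

Emit:
{"fn": "send_rows", "kwargs": {
  "series": [
    [[-35,3,0],[0,0,0],70],
    [[0,0,45],[0,0,0],70],
    [[0,0,45],[0,0,0],70],
    [[0,0,45],[0,0,0],70],
    [[0,0,5],[0,0,0],70],
    [[0,0,0],[0,0,0],70],
    [[0,0,0],[0,0,0],70]
  ]
}}

```text
clock: 38.6
position: [435.5, -212.4, 55.9]
ee_rot: [0.707, -0.707, 0.002, -0.001]
contact_force: [-0.1, -0.3, -0.5]
gripper_width: 70.0
grasp_force: 0.0
```

```bash
python3 - <<'E'
from det import *
s=monitor.read_state();print(s["position"])
ci,im=snap("wrist","w14")
for r in rings(im,ci,180,60): print(r)
E
```

```text
[ 435.47696661 -212.40180533   55.92028474]
(array([ 432.3, -212.7]), 255, 233, 47, 52)
```

Emit:
{"fn": "send_rows", "kwargs": {
  "series": [
    [[0.3,2.7,23],[0,0,0],70],
    [[0,0,15],[0,0,0],70],
    [[0,0,6],[0,0,0],60],
    [[0,0,0],[0,0,0],50],
    [[0,0,0],[0,0,0],40],
    [[0,0,0],[0,0,0],30],
    [[0,0,0],[0,0,0],25],
    [[0,0,0],[0,0,0],25]
  ]
}}

```text
clock: 39.45
position: [431.7, -212.4, 11.8]
ee_rot: [0.707, -0.707, 0.001, -0.001]
contact_force: [-1.3, -0.0, 4.6]
gripper_width: 32.3
grasp_force: 59.0
```

Emit:
{"fn": "send_rows", "kwargs": {
  "series": [
    [[0,0,0],[0,0,0],25],
    [[0,0,0],[0,0,0],25],
    [[0,0,-10],[0,0,0],25],
    [[0,0,-30],[0,0,0],25],
    [[0,0,-40],[0,0,0],25],
    [[0,0,-30],[0,0,0],25],
    [[0,0,0],[0,0,0],25],
    [[0,0,0],[0,0,0],25]
  ]
}}

```text
clock: 40.25
position: [430.7, -212.1, 121.5]
ee_rot: [-0.707, 0.707, -0.001, 0.001]
contact_force: [-0.2, -0.2, -1.0]
gripper_width: 32.9
grasp_force: 59.6
```

Emit:
{"fn": "send_rows", "kwargs": {
  "series": [
    [[-24,-44,0],[0,0,0],25],
    [[-24,-44,0],[0,0,0],25],
    [[-24,-44,0],[0,0,0],25],
    [[-23.5,-42,0],[0,0,0],25],
    [[0,0,20],[0,0,0],25],
    [[0,0,12],[0,0,0],25],
    [[0,0,0],[0,0,0],25],
    [[0,0,0],[0,0,0],25]
  ]
}}

```text
clock: 41.05
position: [603.0, -117.5, 87.6]
ee_rot: [-0.707, 0.707, 0.001, -0.001]
contact_force: [0.1, 0.3, -0.0]
gripper_width: 32.2
grasp_force: 59.7
```

Emit:
{"fn": "send_rows", "kwargs": {
  "series": [
    [[-0.3,-2.8,0],[0,0,0],25],
    [[0,0,4],[0,0,0],25],
    [[0,0,4],[0,0,0],25],
    [[0,0,4],[0,0,0],25],
    [[0,0,4],[0,0,0],25],
    [[0,0,4],[0,0,0],25],
    [[0,0,4],[0,0,0],25],
    [[0,0,0],[0,0,0],25]
  ]
}}

```text
clock: 41.85
position: [606.5, -116.6, 63.3]
ee_rot: [-0.707, 0.707, 0.001, -0.001]
contact_force: [0.5, -0.4, -0.3]
gripper_width: 32.3
grasp_force: 59.7
```

Emit:
{"fn": "send_rows", "kwargs": {
  "series": [
    [[0,0,3],[0,0,0],25],
    [[0,0,2],[0,0,0],25],
    [[0,0,2],[0,0,0],25],
    [[0,0,1.5],[0,0,0],25],
    [[0,0,0],[0,0,0],25],
    [[0,0,0],[0,0,0],25]
  ]
}}

```text
clock: 42.45
position: [607.1, -116.8, 58.4]
ee_rot: [0.707, -0.707, 0.001, 0.0]
contact_force: [-5.1, 2.0, 13.0]
gripper_width: 32.7
grasp_force: 60.8
```

Emit:
{"fn": "send_rows", "kwargs": {
  "series": [
    [[0,0,-8.5],[0,0,0],25],
    [[0,3,0],[0,0,0],25],
    [[0,2,0],[0,0,0],25],
    [[0,0,0],[0,0,0],25],
    [[0,0,0],[0,0,0],25]
  ]
}}

```text
clock: 42.95
position: [603.9, -116.6, 64.8]
ee_rot: [0.707, -0.707, 0.002, -0.001]
contact_force: [4.6, 0.2, 1.9]
gripper_width: 32.2
grasp_force: 60.0
```

Emit:
{"fn": "send_rows", "kwargs": {
  "series": [
    [[0,-4,0],[0,0,0],25],
    [[0,-5,0],[0,0,0],25],
    [[0,0,0],[0,0,0],25],
    [[0,0,0],[0,0,0],25]
  ]
}}

```text
clock: 43.35
position: [608.5, -116.7, 62.7]
ee_rot: [-0.707, 0.707, 0.002, -0.002]
contact_force: [-3.5, -0.4, -1.0]
gripper_width: 33.1
grasp_force: 60.0
```

Emit:
{"fn": "send_rows", "kwargs": {
  "series": [
    [[0,4,0],[0,0,0],25],
    [[4,0,0],[0,0,0],25],
    [[0,0,0],[0,0,0],25],
    [[0,0,0],[0,0,0],25]
  ]
}}

```text
clock: 43.75
position: [607.0, -119.2, 64.0]
ee_rot: [-0.707, 0.707, 0.001, 0.001]
contact_force: [-0.9, 4.8, -0.3]
gripper_width: 32.3
grasp_force: 60.2
```

Emit:
{"fn": "send_rows", "kwargs": {
  "series": [
    [[-4,0,0],[0,0,0],25],
    [[-4,0,0],[0,0,0],25],
    [[0,0,0],[0,0,0],25],
    [[0,0,0],[0,0,0],25]
  ]
}}

```text
clock: 44.15
position: [607.2, -114.6, 64.7]
ee_rot: [0.707, -0.707, 0.001, 0.001]
contact_force: [-0.9, -7.4, 0.0]
gripper_width: 32.3
grasp_force: 60.3
```

```bash
python3 - <<'E'
from det import *
for n in("w6","w7","w12","w13","w14"):
    im=cv2.imread(f"pics/{n}_raw.png");h=cv2.cvtColor(im,cv2.COLOR_BGR2HSV);m=((h[:,:,1]<60)&(h[:,:,2]>185)).astype(np.uint8)
    cs,hi=cv2.findContours(m,cv2.RETR_CCOMP,cv2.CHAIN_APPROX_NONE)
    for i,c in enumerate(cs):
        j=hi[0][i][2]
        if j<0 or len(cs[j])<12 or not 300<cv2.contourArea(c)<3000: continue
        a=cv2.fitEllipse(c);b=cv2.fitEllipse(cs[j]);print(n,np.round(a[0]),np.round(a[1],1),np.round(b[1],1),"bore est",np.round(34*np.sqrt((b[1][0]-1)*(b[1][1]-1)/((a[1][0]+1)*(a[1][1]+1))),1))
E
```

```text
w6 [229. 320.] [48.5 92.5] [ 2.8 57.4] bore est 5.1
w6 [330. 181.] [26.  28.6] [13.1 14.4] bore est 15.3
w6 [186. 173.] [43.6 47.4] [ 7.3 12.8] bore est 6.3
w6 [335. 128.] [28.3 31.1] [14.2 15.8] bore est 15.5
w6 [335.  29.] [ 30.3 130.1] [3.3 9.5] bore est 2.3
w7 [253. 235.] [47.7 52.7] [25.1 29.1] bore est 17.3
w7 [251. 124.] [ 53.5 119. ] [30.4 32.9] bore est 12.9
w12 [254. 235.] [48.8 51.8] [25.9 28.7] bore est 17.4
w12 [225.  95.] [ 52.9 180.5] [30. 33.] bore est 10.5
w13 [122. 268.] [38.4 43.1] [18.8 25.8] bore est 17.1
w13 [255. 207.] [27.5 29.7] [14.3 15.5] bore est 16.0
w13 [ 96. 122.] [30.2 35.7] [16.1 19.4] bore est 16.7
w13 [83. 47.] [33.3 40.5] [18.  22.5] bore est 17.2
w14 [255. 233.] [46.7 52.2] [25.  28.9] bore est 17.5
```

Emit:
{"fn": "send_rows", "kwargs": {
  "series": [
    [[2,0,0],[0,0,0],25],
    [[0.5,0.3,0],[0,0,0],25],
    [[0,0,3],[0,0,0],25],
    [[0,0,2],[0,0,0],25],
    [[0,0,2],[0,0,0],25],
    [[0,0,2],[0,0,0],25],
    [[0,0,0],[0,0,0],25],
    [[0,0,0],[0,0,0],25]
  ]
}}

```text
clock: 44.95
position: [607.1, -115.6, 58.4]
ee_rot: [0.708, -0.707, 0.001, 0.0]
contact_force: [-5.4, -1.4, 14.4]
gripper_width: 32.5
grasp_force: 61.7
```

Emit:
{"fn": "send_rows", "kwargs": {
  "series": [
    [[0,0,-10],[0,0,0],25],
    [[0,0,-20],[0,0,0],25],
    [[0,0,-30],[0,0,0],25],
    [[0,0,-5],[0,0,0],25],
    [[45,5,0],[0,0,0],25],
    [[45,5,0],[0,0,0],25],
    [[45,5,0],[0,0,0],25],
    [[45,5,0],[0,0,0],25]
  ]
}}

```text
clock: 45.75
position: [586.4, -296.1, 119.4]
ee_rot: [0.707, -0.707, -0.0, -0.0]
contact_force: [0.1, 0.6, 0.2]
gripper_width: 32.6
grasp_force: 60.2
```

Emit:
{"fn": "send_rows", "kwargs": {
  "series": [
    [[45,5,0],[0,0,0],25],
    [[0,0,40],[0,0,0],25],
    [[0,0,20],[0,0,0],25],
    [[0,0,0],[0,0,0],25],
    [[0,0,0],[0,0,0],25]
  ]
}}

```text
clock: 46.25
position: [582.0, -340.0, 59.9]
ee_rot: [0.707, -0.707, -0.0, 0.0]
contact_force: [0.1, 0.3, 0.4]
gripper_width: 32.6
grasp_force: 60.2
```

Emit:
{"fn": "send_rows", "kwargs": {
  "series": [
    [[1,0,20],[0,0,0],25],
    [[0,0,12],[0,0,0],25],
    [[0,0,6],[0,0,0],25],
    [[0,0,2.5],[0,0,0],25],
    [[0,0,0],[0,0,0],25],
    [[0,0,0],[0,0,0],25]
  ]
}}

```text
clock: 46.85
position: [582.2, -341.3, 20.4]
ee_rot: [0.707, -0.707, 0.001, -0.0]
contact_force: [0.9, -0.5, -0.5]
gripper_width: 32.1
grasp_force: 60.2
```

Emit:
{"fn": "send_rows", "kwargs": {
  "series": [
    [[0,0,2],[0,0,0],25],
    [[0,0,0],[0,0,0],25],
    [[0,0,0],[0,0,0],34],
    [[0,0,0],[0,0,0],40],
    [[0,0,0],[0,0,0],42],
    [[0,0,-15],[0,0,0],42],
    [[0,0,-40],[0,0,0],42],
    [[0,0,-45],[0,0,0],42]
  ]
}}

```text
clock: 47.65
position: [580.8, -340.9, 118.3]
ee_rot: [0.707, -0.707, -0.001, 0.001]
contact_force: [1.4, 0.0, 0.4]
gripper_width: 41.8
grasp_force: 0.0
```

Emit:
{"fn": "send_rows", "kwargs": {
  "series": [
    [[-45,0,-45],[0,0,0],20],
    [[-45,0,-40],[0,0,0],0],
    [[-45,5,0],[0,0,0],0],
    [[-45,5,0],[0,0,0],0],
    [[0,0,0],[0,0,0],0],
    [[0,0,0],[0,0,0],0]
  ]
}}

```text
clock: 48.25
position: [572.0, -177.4, 187.9]
ee_rot: [0.708, -0.706, 0.001, -0.001]
contact_force: [0.1, -0.4, -0.6]
gripper_width: -0.0
grasp_force: 0.0
```

```bash
python3 - <<'E'
from det import *
s=monitor.read_state();print(s["position"],s["contact_force"],s["joints"].round(2))
ci,im=snap("wrist","w15");d,b=snap("side","side15");c,e=snap("scene","scene15")
for r in rings(im,ci): print(r)
cv2.imwrite("pics/final.png",np.hstack([cv2.resize(im,(400,300)),cv2.resize(b,(400,300))]))
E
```

```text
[ 571.98947149 -177.43174729  187.85507516] [ 0.05293419 -0.36536831 -0.64368428] [-0.03  0.37 -0.12  0.   -1.07  0.03]
(array([ 603.2, -125.8]), 224, 223, 46, 48)
(array([ 595.8, -307.4]), 226, 44, 36, 40)
(array([ 580.9, -336.5]), 242, 8, 27, 36)
```

Emit:
{"fn": "send_rows", "kwargs": {
  "series": [
    [[0,0,-45],[0,0,0],0],
    [[0,-20,-30],[0,0,0],0],
    [[-40,-25,0],[0,0,0],0],
    [[-40,-25,0],[0,0,0],0],
    [[-40,-25,0],[0,0,0],0],
    [[-40,-25,0],[0,0,0],0],
    [[-45,0,0],[0,0,0],0],
    [[-45,0,0],[0,0,0],0]
  ]
}}

```text
clock: 49.2
position: [692.6, 71.6, 259.8]
ee_rot: [-0.706, 0.708, 0.0, -0.001]
contact_force: [0.7, -0.2, -0.3]
gripper_width: -0.2
grasp_force: 0.0
```

Emit:
{"fn": "send_rows", "kwargs": {
  "series": [
    [[-45,0,0],[0,0,0],0],
    [[-39,0,0],[0,0,0],0],
    [[0,0,0],[0,0,0],0],
    [[0,0,40],[0,0,0],0],
    [[0,0,40],[0,0,0],0],
    [[0,0,40],[0,0,0],0],
    [[0,0,0],[0,0,0],0],
    [[0,0,0],[0,0,0],0]
  ]
}}

```text
clock: 50.0
position: [692.6, 154.0, 141.4]
ee_rot: [-0.707, 0.708, -0.0, -0.001]
contact_force: [1.0, -0.1, 0.7]
gripper_width: 0.2
grasp_force: 0.0
```

Emit:
{"fn": "send_rows", "kwargs": {
  "series": [
    [[0,13.8,0],[0,0,0],0],
    [[0,13.8,0],[0,0,0],0],
    [[0,13.8,0],[0,0,0],0],
    [[0,13.7,0],[0,0,0],0],
    [[0,8.5,0],[0,0,0],0],
    [[0,8.6,0],[0,0,0],0],
    [[0,9.7,2.2],[0,0,0],0],
    [[0,9.7,2.2],[0,0,0],0]
  ]
}}

```text
clock: 50.8
position: [599.9, 155.7, 137.3]
ee_rot: [-0.707, 0.707, -0.0, 0.001]
contact_force: [-0.3, -0.8, 0.3]
gripper_width: -0.3
grasp_force: 0.4
```

Emit:
{"fn": "send_rows", "kwargs": {
  "series": [
    [[0,9.1,4.1],[0,0,0],0],
    [[0,9.2,4.1],[0,0,0],0],
    [[0,8.1,5.8],[0,0,0],0],
    [[0,8.2,5.8],[0,0,0],0],
    [[0,6.8,7.3],[0,0,0],0],
    [[0,6.8,7.3],[0,0,0],0],
    [[0,0,0],[0,0,0],0]
  ]
}}

```text
clock: 51.5
position: [550.0, 155.2, 100.8]
ee_rot: [-0.707, 0.707, 0.001, -0.002]
contact_force: [-0.3, -0.6, -0.8]
gripper_width: -0.0
grasp_force: 0.0
```

Emit:
{"fn": "send_rows", "kwargs": {
  "series": [
    [[0,5.2,8.5],[0,0,0],0],
    [[0,5.2,8.5],[0,0,0],0],
    [[0,3.4,9.3],[0,0,0],0],
    [[0,3.4,9.3],[0,0,0],0],
    [[0,1.5,8],[0,0,0],0],
    [[0,1.5,6],[0,0,0],0],
    [[0,0,0],[0,0,0],0]
  ]
}}

```text
clock: 52.2
position: [530.8, 155.2, 51.6]
ee_rot: [-0.707, 0.707, 0.0, -0.001]
contact_force: [-0.1, 0.1, 0.7]
gripper_width: -0.5
grasp_force: 0.0
```

Emit:
{"fn": "send_rows", "kwargs": {
  "series": [
    [[0,5,1.5],[0,0,0],0],
    [[0,0,1.5],[0,0,0],0],
    [[0,0,0],[0,0,0],0],
    [[0,0,0],[0,0,0],0]
  ]
}}

```text
clock: 52.6
position: [526.9, 155.7, 50.1]
ee_rot: [0.707, -0.707, 0.0, -0.0]
contact_force: [0.3, 0.2, -0.4]
gripper_width: -0.4
grasp_force: 0.0
```

Press down gently until contact.

Emit:
{"fn": "send_rows", "kwargs": {
  "series": [
    [[0,0,1.5],[0,0,0],0],
    [[0,0,1],[0,0,0],0],
    [[0,0,0],[0,0,0],0],
    [[0,0,0],[0,0,0],0]
  ]
}}

```text
clock: 53.0
position: [526.9, 155.8, 47.6]
ee_rot: [0.707, -0.707, 0.0, -0.0]
contact_force: [-0.9, 0.4, 2.9]
gripper_width: -0.1
grasp_force: 1.3
```

Emit:
{"fn": "send_rows", "kwargs": {
  "series": [
    [[0,0,1.5],[0,0,0],0],
    [[0,0,1],[0,0,0],0],
    [[0,0,0],[0,0,0],0],
    [[0,0,0],[0,0,0],0]
  ]
}}

```text
clock: 53.4
position: [527.0, 155.8, 47.3]
ee_rot: [0.707, -0.707, 0.0, -0.0]
contact_force: [-5.2, -0.3, 16.9]
gripper_width: 0.6
grasp_force: 8.2
```

Emit:
{"fn": "send_rows", "kwargs": {
  "series": [
    [[0,0,-5],[0,0,0],0],
    [[0,0,-25],[0,0,0],0],
    [[0,0,-45],[0,0,0],0],
    [[0,0,-45],[0,0,0],0],
    [[0,0,-45],[0,0,0],0],
    [[45,0,-45],[0,0,0],0],
    [[45,0,0],[0,0,0],0],
    [[45,0,0],[0,0,0],0]
  ]
}}

```text
clock: 54.2
position: [526.8, 29.5, 246.4]
ee_rot: [0.708, -0.707, 0.0, -0.001]
contact_force: [-0.0, -0.4, -1.6]
gripper_width: -0.1
grasp_force: 0.0
```

Emit:
{"fn": "send_rows", "kwargs": {
  "series": [
    [[45,0,0],[0,0,0],0],
    [[45,0,0],[0,0,0],0],
    [[0,0,0],[0,0,0],0],
    [[0,0,0],[0,0,0],0]
  ]
}}

```text
clock: 54.6
position: [526.3, -60.7, 244.7]
ee_rot: [-0.706, 0.708, 0.0, -0.0]
contact_force: [-0.6, -0.4, 0.8]
gripper_width: -0.2
grasp_force: 0.0
```

```bash
python3 - <<'E'
from det import *
ci,im=snap("wrist","w16");d,b=snap("side","side16");c,e=snap("scene","scene16")
for r in rings(im,ci): print(r)
cv2.imwrite("pics/final.png",np.vstack([np.hstack([cv2.resize(im,(400,300)),cv2.resize(b,(400,300))]),cv2.resize(e[130:320,50:450],(800,300))[:, :]]))
E
```

```text
(array([595.2,  84.4]), 203, 268, 34, 44)
(array([ 600.6, -118.1]), 189, 121, 45, 48)
```

View pics/final.png

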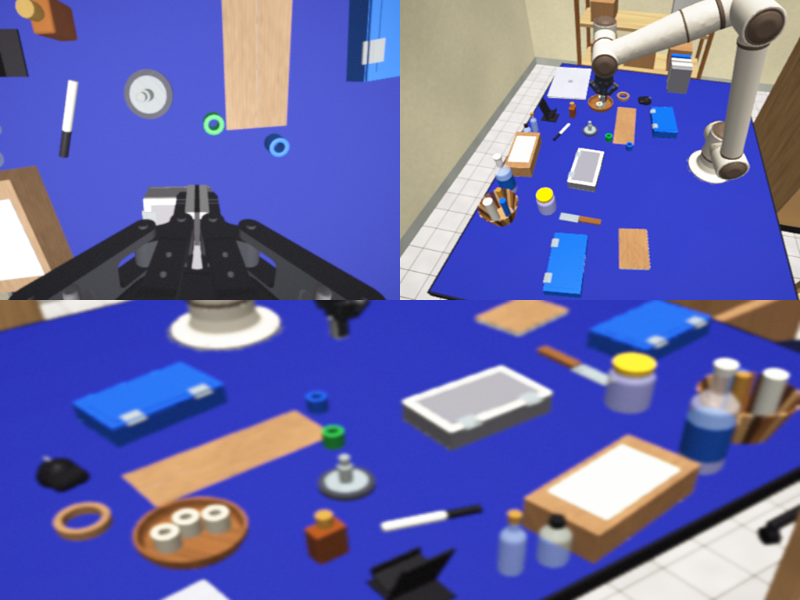

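The picture shows the lid shut, three sleeves standing in the dish, the knife lying on the desk in its place and the bystanders where they were.

```bash
python3 -c "
from bench import job_done
print(job_done())"
```

```text
the job is handed in; nothing more can be done
None
```

The job is handed in: I levered the lid open with the knife, swung it back and laid the knife down where it had been; all three sleeves present stopped on the gauge cone (so none went into the case) and stand in the dish, and the lid is shut.

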